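# Load the sieve shaker with the scoop

## Robot

A 6-joint arm with a two-finger parallel gripper is mounted at the origin on the work surface. World frame = base frame: x ahead of the robot, y to its left, z up, the work surface at z = 0. Lengths are in mm, angles in rad, forces in N, time in s.
With the tool pointing down it reaches from about 350 to 775 mm from the base axis. Payload 7.3 kg.
Tool frame: the origin (TCP) lies at the centre of the arm's flange, where the gripper is bolted on; the fingertips stand 178 mm ahead of it and the grasp point (between the pads) lies 159 mm ahead of it; z points along the fingers, y is the line along which they close (so a half turn about z gives the same grasp; the last joint's range is limited). The gripper opens to 92 mm and grips with 3 to 60 N. Pads are 19 mm wide; open, the fingers measure 130 mm over their backs; the gripper's body (75 mm by 190 mm) begins 47 mm behind the grasp point.
Start: joints at [0.996, 0.342, 1.524, -0, 1.275, -0.146], TCP at [218.264, 477.482, 404.741] pointing down, gripper open.
Joint ranges: [-2.53, 2.53], [-0.77, 2.02], [0.04, 2.7], [-1, 4.14], [0.28, 2.66], [-3.11, 3.11]. Speed limits (rad/s): [2.57, 2.57, 3.14, 3.14, 3.14, 3.14].

## Interface

Orientations are given as [roll, pitch, yaw] about the fixed x, y, z axes, in that order (R = Rz(yaw) Ry(pitch) Rx(roll)).
In Python, from plant import * gives the robot as it stands. The module is installed in compiled form; this text tells all that it offers.
- The arm moves only by the shell command python3 -m inch 'ROWS'. ROWS is JSON, a list of rows, each a list of 5 numbers: the shift along the tool's x, y, z in m, then the turn about the tool's z in rad, then the opening, from 0 (shut) to 1 (fully open). In form: [[tx, ty, tz, spin, claw], ...]. A call has 1 to 8 rows; each row is the pose to reach, as a shift and turn from the pose commanded when the call began, along the tool's axes at that moment; what a row does not reach only later rows make up. A row lasts 1/12 s, in which the tool goes at most 41.7 mm and 7.16 degrees, less where a joint would pass 70% of its speed; a pose out of reach is approached as far as the arm can. A call with a gripper value outside its range is refused whole. The fingers move at their own pace and stop on an object; the grip force is fixed at half the most. Time passes only in rows, so rows that repeat a pose let the fingers close. It gives the time, the measured TCP pose, the force, the opening and the grip force at its end, in the units of the state.
- get_obs(): the state, without advancing time (a new reading comes with each control period).
- capture(name): name is "side" or "top" or "wrist"; returns a dict with "color" (384x512x3 uint8, red, green, blue), "intrinsics" (3x3 intrinsics, pixels), "distortion" ([k1, k2, p1, p2, k3] as OpenCV has them; the pictures are not rectified), "pose" (4x4, takes a point from camera to world coordinates). Camera axes: x right, y down, z forward; pixel columns grow to the right and rows downward; lengths in mm; the calibration is good to about 2 mm. A picture is of the moment at which its call begins. There is no depth.
- close_job(): hands the job in; it is judged then, once.
Trained networks look in a picture, given as the dict that the camera call returned (one of the last four; its "shot" number tells which), for a name from the list of things; names that differ only in an ending like _2 or _b are one class to them, and where a whole thing is asked for, a point or a joint stands for the part that bears it (a point fixed in the world has none). Each returns a list of dicts, best first, with "conf" (0 to 1); they miss things now and then, are a little off and sometimes report something else, mostly with a low value. They report only what shows in the picture. A call takes as long as a camera call. They do not tell look-alikes from the thing itself.
- look_for(picture, target): "rect" ([centre column, centre row, width, height] in pixels, round what is visible of it).
- trace(picture, target): "pixels" (384x512 bool, what is visible of it) and "rect" ([centre column, centre row, width, height] in pixels, round what is visible of it).
- tip_of(picture, target): "centre" ([column, row] in pixels: a listed point, or the origin of a listed thing).
The state is a dict: "time": time; "joint_positions": joint angles; "dq": joint speeds; "tau": joint torques, N m; "tool_pos": TCP position; "tcp_rot": TCP orientation; "contact_force": force on the tool from outside, world axes, zero at the start; "moment": the same for the moment, N m; "grip_width": finger opening in mm; "finger_force": force on a finger pad.
Only numpy, scipy, OpenCV 4.12 (cv2) and the standard library are available. Lean on these libraries where they do the work, as an engineer would, in place of code of your own. Each camera call takes 0.05 s, during which the arm holds its last target. There are 200 camera calls.

## Task

Put the sieve shaker out of action by pressing the red mushroom stop right down; it stays down by itself and must stay set while you load. Then use the scoop, not the gripper, to take every rock fragment out of the white sorting tray and tip them into the brass sieve, and lay the scoop flat back on its blue mat. Only after that, reset the stop: turn its cap clockwise as far as it goes and pull it all the way up again; leave the bottles where they are.

Things in the scene. Friction and masses are not known exactly. Their poses are not given: they have to be found in the camera images.
- tray: fixed white sorting tray, open on top, outside 230 (x) by 194 (y), inside 220 by 184; floor 4 thick; the walls are 5 thick and 36 high over the table, but the near wall (at its -x side) only 20 high. Origin: centre of its underside on the table; x points to the far wall
- stone0: dark rock fragment, a rounded lump 32 across and 22 high, 30 g, in the tray; not all nine are present. Origin: centre of its flat underside (turns with it; the lump's middle is 11 up its own z)
- stone1: dark rock fragment, a rounded lump 32 across and 22 high, 30 g, in the tray; not all nine are present. Origin: centre of its flat underside (turns with it; the lump's middle is 11 up its own z)
- stone2: dark rock fragment, a rounded lump 32 across and 22 high, 30 g, in the tray; not all nine are present. Origin: centre of its flat underside (turns with it; the lump's middle is 11 up its own z)
- stone3: dark rock fragment, a rounded lump 32 across and 22 high, 30 g, in the tray; not all nine are present. Origin: centre of its flat underside (turns with it; the lump's middle is 11 up its own z)
- stone4: dark rock fragment, a rounded lump 32 across and 22 high, 30 g, in the tray; not all nine are present. Origin: centre of its flat underside (turns with it; the lump's middle is 11 up its own z)
- stone5: dark rock fragment, a rounded lump 32 across and 22 high, 30 g, in the tray; not all nine are present. Origin: centre of its flat underside (turns with it; the lump's middle is 11 up its own z)
- stone6: dark rock fragment, a rounded lump 32 across and 22 high, 30 g, in the tray; not all nine are present. Origin: centre of its flat underside (turns with it; the lump's middle is 11 up its own z)
- stone7: dark rock fragment, a rounded lump 32 across and 22 high, 30 g, in the tray; not all nine are present. Origin: centre of its flat underside (turns with it; the lump's middle is 11 up its own z)
- stone8: dark rock fragment, a rounded lump 32 across and 22 high, 30 g, in the tray; not all nine are present. Origin: centre of its flat underside (turns with it; the lump's middle is 11 up its own z)
- scoop: steel scoop: flat pan 90 long (x) by 78 wide (y), open at its front (+x) edge, floor 2.5 thick and slippery, back and side walls 26 high and 3 thick (the side walls end 20 short of the front edge). Orange handle, 18 wide (y) and 16 thick, 104 long, rising backwards at 45 degrees from the top of the back wall, its upper end at x -117, z 94. 160 g. Origin: centre of the pan's underside; z up
- scoop_grip (a point): point in the scoop's handle to grip, at (-91, 0, 68) mm in the scoop's frame; grip it across y, 18 mm
- scoop_lip (a point): middle of the pan's front edge, underside, at (45, 0, 0) mm in the scoop's frame
- mat: fixed blue mat, 200 (x) by 110 (y), 4 thick, on which the scoop belongs, with the middle of its pan less than 60 from the middle of the mat. Origin: centre of its underside on the table
- shaker: fixed grey sieve shaker, base 180 by 170, 55 high, with an open round brass sieve on top, 152 outside diameter, wall 4. Origin: centre of its underside on the table
- sieve_in (a point): centre of the sieve's inner floor, 63 above the table; inside radius 72
- sieve_rim (a point): centre of the sieve's open mouth at rim height, 108 above the table
- stopbox: fixed yellow stop station, 90 by 90, 50 high; the red mushroom stop is on its top centre. Origin: centre of its underside on the table
- stop_top (a point): centre of the top of the stop's grip bar, 98 above the table when up and 90 when pressed down. The bar, 44 long, 15 wide and 24 high, stands across the red cap (46 diameter, 12 thick) below it; this frame's x lies along the bar and turns with it
- stop_press (a joint): how far the stop is pressed down, m: 0 up, 0.008 fully down; takes about 4 N to move either way and stays where it is left
- stop_turn (a joint): how far the stop's cap has been turned clockwise seen from above, rad; ends at 1.45. At 0 the bar lies along the stop station's x; it stays where it is left
- jar: glass jar with black lid, 56 diameter, 75 high; bystander. Origin: centre of its underside
- pot: white pot with red lid, 44 diameter, 60 high; bystander. Origin: centre of its underside
- wash: clear bottle with yellow label, 60 diameter, 130 high; bystander. Origin: centre of its underside
There are look-alikes about, which are no part of the job. There is more than one size of the stopbox; the one meant has the size given above.

How it is judged:
By the outcome, as a careful person would: the job done as asked, in the order asked, and still so for the second after the job is handed in, with the robot touching nothing.
Of stone0, stone1, stone2, stone3, stone4, stone5, stone6, stone7, stone8 only 5 to 8 are there at a start; the rules pass over those that are not, and their reading is None.
At some moment in a run one of stone0, stone1, stone2, stone3, stone4, stone5, stone6, stone7, stone8 may be knocked a few centimetres aside while the robot is not near it.
It also fails if it takes over 210 s, if anything falls off the work surface, if the arm or the gripper's body presses on something with over 40 N, if the wrist force passes 120 N, or if a joint passes its speed limit or range.

## Working session

There is one attempt and no reset: what is moved stays moved. The work goes in short steps, Python scripts to look and compute and a shell command to move; the robot and the scene stay as the last step left them, time stands still between calls to the robot, and variables do not carry over. Pictures are saved under pics/ and viewed, at most 14 in all, crops included, and the job is handed in when it is done.

```bash
mkdir -p pics; cat > h.py <<'E'
from plant import *
import numpy as np, cv2
from scipy.spatial.transform import Rotation as Ro
def cap(n,f=None):
    p=capture(n)
    if f: cv2.imwrite('pics/'+f,p['color'][:,:,::-1])
    return p
def ray(p,uv):
    K=np.array(p['intrinsics'],float);d=np.array(p['distortion'],float);T=np.array(p['pose'])
    q=cv2.undistortPoints(np.array(uv,float).reshape(-1,1,2),K,d).reshape(-1,2)
    v=np.c_[q,np.ones(len(q))]@T[:3,:3].T
    return T[:3,3],v
def onz(p,uv,z):
    o,v=ray(p,uv); return o+v*((z-o[2])/v[:,2])[:,None]
def proj(p,X):
    T=np.linalg.inv(np.array(p['pose']));X=np.asarray(X,float).reshape(-1,3)
    return cv2.projectPoints(X,cv2.Rodrigues(T[:3,:3])[0],T[:3,3],np.array(p['intrinsics'],float),np.array(p['distortion'],float))[0].reshape(-1,2)
def tri(ps,uvs):
    A=np.zeros((3,3));b=np.zeros(3)
    for p,uv in zip(ps,uvs):
        o,v=ray(p,[uv]);v=v[0]/np.linalg.norm(v[0]);M=np.eye(3)-np.outer(v,v);A+=M;b+=M@o
    X=np.linalg.solve(A,b);return X
def R(): return Ro.from_euler('xyz',get_obs()['tcp_rot']).as_matrix()
E
python3 - <<'E'
from h import *
np.set_printoptions(precision=1,suppress=True)
o=get_obs();print(o)
print(R())
a=cap('top','top0.png');b=cap('side','side0.png')
print(a['pose'],b['pose'])
for n in ['tray','stone0','scoop','scoop_grip','scoop_lip','mat','shaker','sieve_in','sieve_rim','stopbox','stop_top','jar','pot','wash']:
    for p,nm,z in((a,'top',0),(b,'side',0)):
        for d in tip_of(p,n): print(n,nm,np.array(d['centre']),round(d['conf'],2),onz(p,[d['centre']],z)[0][:2])
E
```

```text
{'time': 0.0, 'joint_positions': array([ 1. ,  0.3,  1.5, -0. ,  1.3, -0.1]), 'dq': array([-0.,  0.,  0., -0.,  0., -0.]), 'tau': array([ -0. , -43.1, -24.4,   0.1,   0.1,  -0. ]), 'tool_pos': array([218.2, 477.4, 404.1]), 'tcp_rot': array([-3.1, -0. ,  2.7]), 'contact_force': array([ 0.8, -0.4, -0.3]), 'moment': array([-0.,  0.,  0.]), 'finger_force': 0.0, 'grip_width': 91.67504437868453}
[[-0.9  0.4 -0. ]
 [ 0.4  0.9 -0. ]
 [ 0.  -0.  -1. ]]
[[  -0.    -1.     0.1  401.9]
 [  -1.     0.     0.   -24.7]
 [  -0.    -0.1   -1.  1114.8]
 [   0.     0.     0.     1. ]] [[  -0.9   -0.4    0.3   75.4]
 [  -0.5    0.7   -0.6  727. ]
 [  -0.    -0.7   -0.8 1072.9]
 [   0.     0.     0.     1. ]]
tray top [240.6 156.8] 0.86 [590.   29.5]
tray top [307.4 145.5] 0.44 [ 618.7 -164.7]
tray side [225.7 203.5] 0.9 [594.2  21.1]
tray side [270.2 169.7] 0.45 [ 547.7 -160.5]
stone0 top [258.3 140.6] 0.64 [636.3 -22.8]
stone0 top [221.7 142.7] 0.64 [632.5  83.7]
stone0 top [241.3 139.4] 0.56 [641.   26.5]
stone0 top [391.6 166.6] 0.51 [ 551.7 -404.4]
stone0 top [219.2 124.8] 0.49 [685.5  90.2]
stone0 
[... 1890 characters left out ...]
op top [372.6 311.4] 0.8 [ 145.4 -332. ]
stop_top top [386.7 165.7] 0.63 [ 554.7 -390.5]
stop_top side [345.2 129.3] 0.57 [ 420.1 -448.4]
stop_top side [304.3 112.2] 0.44 [ 577.9 -458.3]
jar top [184.5 105.6] 0.63 [744.9 191.1]
jar top [391.1 163.9] 0.34 [ 559.6 -403.3]
jar side [145.8 222.7] 0.66 [752.6 193.4]
pot top [117.7 153. ] 0.72 [608.8 386. ]
pot top [373.5 171. ] 0.71 [ 540.2 -352.1]
pot top [293.8 105.3] 0.49 [ 738.3 -128.6]
pot side [209.5 154.4] 0.63 [ 747.2 -122.6]
pot side [301.7 130.4] 0.18 [ 543.9 -369.8]
pot side [225.8 208.1] 0.17 [584.8  35.3]
wash top [236.8  96.9] 0.88 [767.4  37.5]
wash top [304.9 148.1] 0.74 [ 611.3 -157.3]
wash side [301.3 127.8] 0.46 [ 550.8 -380.7]
```

View pics/top0.png

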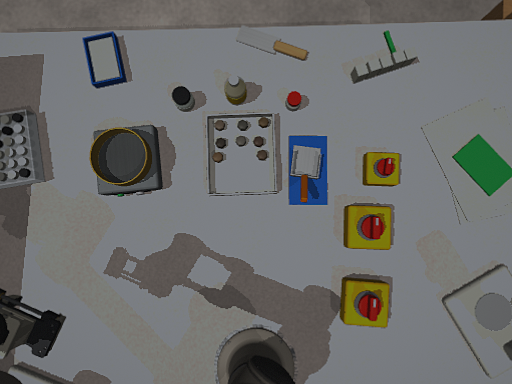

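View pics/side0.png

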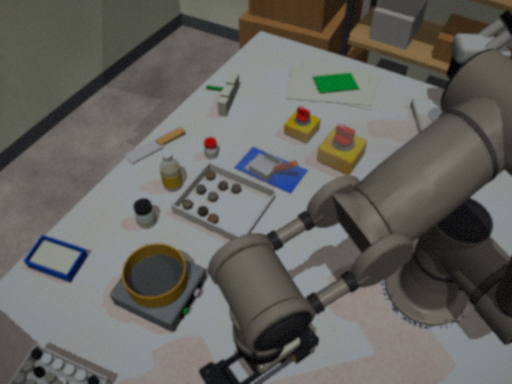

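```bash
cat >> h.py <<'E'
from scipy.optimize import minimize
def rast(p,pts):
    S=8;m=np.zeros((384*2,512*2),np.uint8)
    h=cv2.convexHull((proj(p,pts)*2+.5).astype(np.float32))
    cv2.fillConvexPoly(m,np.round(h*16).astype(np.int32),255,shift=4)
    return cv2.resize(m,(512,384),interpolation=cv2.INTER_AREA)/255.
def box(x,y,a,sx,sy,z0,z1):
    c,s=np.cos(a),np.sin(a)
    return [(x+c*u-s*v,y+s*u+c*v,z) for u in(-sx/2,sx/2) for v in(-sy/2,sy/2) for z in(z0,z1)]
def fit(ps,ms,x0,f,step):
    def cost(q): return sum(np.abs(rast(p,f(q))-m).sum()/m.sum() for p,m in zip(ps,ms))
    x0=np.array(x0,float);n=len(x0);best=None
    for k in range(2):
        sim=np.vstack([x0,x0+np.diag(step)*(1 if k==0 else -.6)])
        r=minimize(cost,x0,method='Nelder-Mead',options=dict(initial_simplex=sim,xatol=.002,fatol=1e-4,maxiter=400));x0=r.x
    return r.x,r.fun/len(ps)
E
python3 - <<'E'
from h import *
np.set_printoptions(precision=3,suppress=True)
a=cap('top');b=cap('side')
def tr(p,n,uv):
    best=[d for d in trace(p,n) if abs(d['rect'][0]-uv[0])<25 and abs(d['rect'][1]-uv[1])<25]
    return best[0]['pixels'].astype(float) if best else None
for n,uvs in (('stopbox',[(381,168),(369,227),(366,302)]),):
    for uv in uvs:
        m=tr(a,n,uv)
        if m is None: print('none',uv);continue
        # yellow+red as convex: use yellow only hull
        c=a['color'].astype(int); y=((c[...,0]>120)&(c[...,2]<60)&(c[...,1]>90))
        g=np.zeros((384,512));g[uv[1]-32:uv[1]+32,uv[0]-32:uv[0]+32]=1
        ys=np.argwhere(y&(g>0))[:,::-1].astype(np.int32)
        mm=np.zeros((384,512),np.uint8);cv2.fillConvexPoly(mm,cv2.convexHull(ys),1)
        x0=onz(a,[uv],25)[0]
        print(uv,m.sum(),mm.sum(),fit([a],[mm.astype(float)],[x0[0],x0[1],0,100],lambda q:box(q[0],q[1],q[2],q[3],q[3],0,50),[10,10,.2,15]),mm.sum())
for n,uv,uvs,d in (('tray',(242,154),(225,203),(230,194,0,32)),('mat',(307,169),(268,169),(200,110,0,4)),('shaker',(128,158),(160,290),(180,170,0,55))):
    x0=onz(a,[uv],10)[0]
    for p,u in((a,uv),(b,uvs)):
        m=tr(p,n,u)
        if m is None: print('none',n);continue
        if n in('mat','tray'):
            k=np.argwhere(m>0)[:,::-1].astype(np.int32);mm=np.zeros((384,512),np.uint8);cv2.fillConvexPoly(mm,cv2.convexHull(k),1);m=mm.astype(float)
        print(n,m.sum(),fit([p],[m],[x0[0],x0[1],0],lambda q:box(q[0],q[1],q[2],*d),[10,10,.15]))
# sieve rim circles
for p,uv in((a,(120,156)),(b,(155,275))):
    c=p['color'].astype(int);hsv=cv2.cvtColor(p['color'],cv2.COLOR_RGB2HSV)
    y=(hsv[...,0]>15)&(hsv[...,0]<30)&(hsv[...,1]>120)&(hsv[...,2]>60)
    g=np.zeros_like(y);g[uv[1]-45:uv[1]+45,uv[0]-40:uv[0]+40]=1
    k=np.argwhere(y&g)[:,::-1].astype(np.int32);mm=np.zeros((384,512),np.uint8);cv2.fillConvexPoly(mm,cv2.convexHull(k),1)
    t=np.linspace(0,6.28,40)
    f=lambda q:[(q[0]+76*np.cos(s),q[1]+76*np.sin(s),z) for s in t for z in(59,108)]
    x0=onz(p,[uv],80)[0]
    print('sieve',mm.sum(),fit([p],[mm.astype(float)],x0[:2],f,[10,10]))
E
```

```text
(381, 168) 1254.0 985 (array([ 543.462, -367.926,   -0.136,   75.726]), np.float64(0.09746591022195682)) 985
(369, 227) 2110.0 1774 (array([ 379.339, -323.264,   -0.044,  108.772]), np.float64(0.0921657050644384)) 1774
(366, 302) 2292.0 1848 (array([ 173.49 , -307.324,   -0.093,  103.368]), np.float64(0.041535098888040065)) 1848
tray 5914.0 (array([596.202,  28.528,   0.016]), np.float64(0.036819245790977874))
tray 5136.0 (array([598.064,  25.885,   0.001]), np.float64(0.0584974955714373))
mat 2577.0 (array([ 547.965, -162.08 ,   -0.023]), np.float64(0.0464851210177513))
mat 1790.0 (array([ 548.493, -163.35 ,   -0.033]), np.float64(0.03103297184795706))
shaker 4310.0 (array([579.777, 349.693,   0.091]), np.float64(0.06417815386015195))
shaker 5454.0 (array([585.854, 343.08 ,   0.076]), np.float64(0.08297346074476727))
sieve 2611 (array([583.702, 347.069]), np.float64(0.13120808645173884))
sieve 3195 (array([584.433, 345.061]), np.float64(0.07773543220104943))
```

```bash
python3 - <<'E'
from h import *
np.set_printoptions(precision=3,suppress=True)
a=cap('top')
im=cv2.resize(a['color'][130:340,320:420],None,fx=5,fy=2.8*5/2.8,interpolation=cv2.INTER_CUBIC)
u=a['color'][140:200,350:412];v=a['color'][195:255,335:397];w=a['color'][270:330,335:397]
cv2.imwrite('pics/c.png',cv2.resize(np.hstack([u,v,w]),None,fx=4,fy=4,interpolation=cv2.INTER_CUBIC)[:,:,::-1])
for d in trace(a,'stopbox')[:4]:
    m=d['pixels'].astype(float);uv=d['rect'][:2];x0=onz(a,[uv],40)[0]
    t=np.linspace(0,6.28,30)
    def f(q):
        return box(q[0],q[1],q[2],90*q[3],90*q[3],0,50*q[3])
    print(uv,d['conf'],m.sum(),fit([a],[m],[x0[0],x0[1],0,1],f,[10,10,.2,.2]))
E
```

```text
[368.8, 228.6] 0.73 2099.0 (array([ 381.399, -316.409,   -0.067,    1.272]), np.float64(0.024749413819839514))
[380.6, 168.7] 0.66 1217.0 (array([ 542.095, -364.569,   -0.062,    0.966]), np.float64(0.02919748014242673))
[365.3, 303.6] 0.66 2238.0 (array([ 181.41 , -299.23 ,   -0.091,    1.246]), np.float64(0.028016961923285847))
```

View pics/c.png

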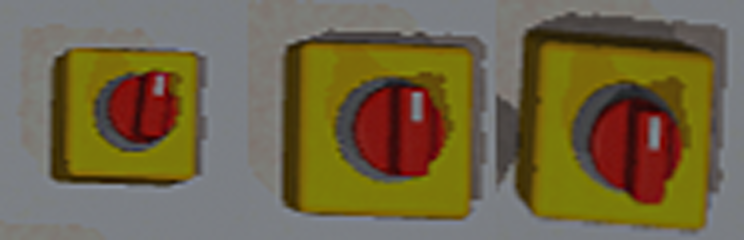

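```bash
cat >> h.py <<'E'
def st(*tg):
    o=get_obs();r=R();p=np.array(o['tool_pos'])
    print('t %.2f pos'%o['time'],np.round(p,1),'xdir %.1fdeg'%np.degrees(np.arctan2(r[1,0],r[0,0])),'j',np.round(o['joint_positions'],2),'F',np.round(o['contact_force'],1),'w %.1f f %.1f'%(o['grip_width'],o['finger_force']))
    for t in tg: print('  to',t,'shift',np.round(r.T@(np.array(t)-p)/1000,4))
E
python3 -c "
from h import *
st((480,150,404),(542,-365,404))"
```

```text
t 2.15 pos [218.3 477.5 404.7] xdir 155.4deg j [ 1.    0.34  1.52  0.    1.28 -0.15] F [ 0.1  0.1 -0.1] w 91.5 f 0.0
  to (480, 150, 404) shift [-0.3742 -0.189   0.0007]
  to (542, -365, 404) shift [-0.6447 -0.6316  0.0007]
```

```bash
python3 -m inch '[[-0.374,-0.189,0,-0.43,0],[-0.374,-0.189,0,-0.43,0],[-0.374,-0.189,0,-0.43,0],[-0.374,-0.189,0,-0.43,0],[-0.374,-0.189,0,-0.43,0],[-0.374,-0.189,0,-0.43,0],[-0.374,-0.189,0,-0.43,0],[-0.374,-0.189,0,-0.43,0]]'
python3 -c "
from h import *
st((480,-365,404),(542,-365,404))"
```

```text
time: 2.82
tool_pos: [418.2, 226.8, 405.0]
tcp_rot: [3.141, 0.001, -3.14]
contact_force: [0.8, 1.2, 1.3]
grip_width: 43.2
finger_force: 0.0
t 2.82 pos [418.2 226.8 405. ] xdir -179.9deg j [ 0.34  0.25  1.65  0.    1.24 -1.24] F [0.8 1.2 1.3] w 43.2 f 0.0
  to (480, -365, 404) shift [-0.061  -0.5918  0.0008]
  to (542, -365, 404) shift [-0.123  -0.5919  0.0009]
```

```bash
python3 -m inch '[[-0.123,-0.592,0,0,0],[-0.123,-0.592,0,0,0],[-0.123,-0.592,0,0,0],[-0.123,-0.592,0,0,0],[-0.123,-0.592,0,0,0],[-0.123,-0.592,0,0,0],[-0.123,-0.592,0,0,0],[-0.123,-0.592,0,0,0]]' >/dev/null
python3 - <<'E'
from h import *
np.set_printoptions(precision=1,suppress=True)
st((542,-365,404))
a=cap('wrist','w1.png');print(a['pose'])
for n in ('scoop','scoop_grip','scoop_lip','mat','stop_top','stopbox'):
    for d in tip_of(a,n)[:2]: print(n,d['centre'],d['conf'])
E
```

```text
t 3.48 pos [485.5 -99.9 405. ] xdir -179.9deg j [-0.4  0.3  1.6  0.   1.2 -1.9] F [ 1.2  0.4 -0.1] w 0.2 f 0.0
  to (542, -365, 404) shift [-0.1 -0.3  0. ]
[[  -0.     1.     0.3  401.7]
 [   1.     0.     0.  -100.2]
 [   0.     0.3   -1.   384.7]
 [   0.     0.     0.     1. ]]
scoop [213.9, 225.2] 0.8
scoop [217.6, 172.5] 0.61
scoop_grip [216.3, 172.0] 0.73
stop_top [3.3, 234.3] 0.65
stopbox [71.4, 72.5] 0.66
stopbox [60.1, 204.1] 0.56
```

View pics/w1.png

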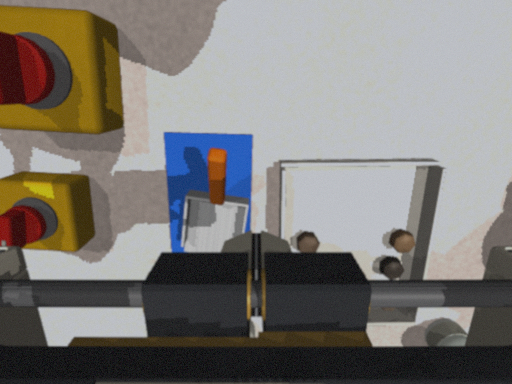

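```bash
python3 -m inch '[[-0.115,-0.23,0,0,0],[-0.115,-0.23,0,0,0],[-0.115,-0.23,0,0,0],[-0.115,-0.23,0,0,0],[-0.115,-0.23,0,0,0],[-0.115,-0.23,0,0,0],[-0.115,-0.23,0,0,0],[-0.115,-0.23,0,0,0]]' >/dev/null
python3 - <<'E'
from h import *
np.set_printoptions(precision=1,suppress=True)
a=cap('wrist')
def q(a):
    for n in ('stop_top','stopbox','scoop_grip','scoop'):
        for d in tip_of(a,n)[:3]: print(n,d['centre'],round(d['conf'],2),onz(a,[d['centre']],{'stop_top':98,'stopbox':0,'scoop_grip':72,'scoop':4}[n])[0])
q(a)
st((542,-365,404))
E
python3 -m inch '[[0,-0.08,0,0,0],[0,-0.08,0,0,0],[0,-0.08,0,0,0]]'
python3 - <<'E'
from h import *
np.set_printoptions(precision=1,suppress=True)
a=cap('wrist','w2.png')
for n in ('stop_top','stopbox'):
        for d in tip_of(a,n)[:3]: print(n,d['centre'],round(d['conf'],2),onz(a,[d['centre']],{'stop_top':98,'stopbox':0,'scoop_grip':72,'scoop':4}[n])[0])
st((542,-365,404))
E
```

```text
stop_top [218.9, 118.3] 0.91 [ 538.6 -361.9   98. ]
stopbox [229.5, 117.1] 0.67 [ 544.3 -360.3    0. ]
stopbox [217.0, 119.4] 0.52 [ 547.  -375.6    0. ]
scoop_grip [458.7, 53.5] 0.71 [ 480.9 -138.4   72. ]
scoop_grip [397.0, 140.8] 0.33 [ 562.5 -185.    72. ]
scoop [395.5, 137.3] 0.89 [ 567.9 -156.1    4. ]
t 4.75 pos [ 600.9 -325.4  405.7] xdir -179.8deg j [-0.6  0.7  1.   0.   1.5 -2.2] F [-0.  -0.   0.5] w 0.8 f 0.0
  to (542, -365, 404) shift [ 0.1 -0.   0. ]
time: 5.0
tool_pos: [599.5, -412.0, 404.4]
tcp_rot: [-3.139, -0.0, 3.139]
contact_force: [0.0, -1.0, -0.9]
grip_width: 0.5
finger_force: 0.0
stop_top [311.2, 121.8] 0.98 [ 539.8 -362.3   98. ]
stopbox [294.2, 118.6] 0.78 [ 544.2 -366.2    0. ]
t 5.15 pos [ 600.9 -406.7  405. ] xdir -179.9deg j [-0.7  0.7  0.8  0.   1.6 -2.3] F [0.  0.5 0.3] w 0.5 f 0.0
  to (542, -365, 404) shift [0.1 0.  0. ]
```

View pics/w2.png

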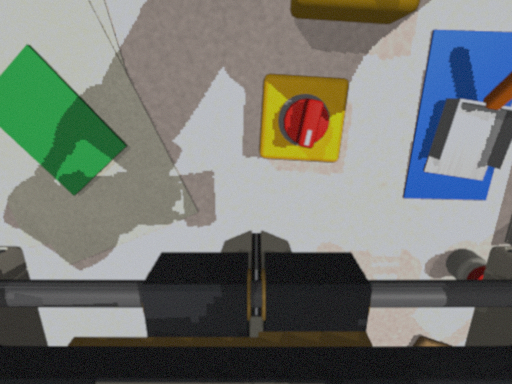

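```bash
python3 -c "
from h import *
a=capture('wrist')
for z in(50,45,60): print(np.round(onz(a,[(262,158),(338,160),(348,80),(267,75)],z)[:,:2],1).tolist())
print(onz(a,[(313,103),(305,146)],98))
st((540,-362,300),(540,-362,276))"
```

```text
[[584.7, -399.8], [586.8, -315.2], [503.1, -311.8], [498.6, -395.3]]
[[585.7, -399.6], [587.9, -313.8], [502.9, -310.4], [498.3, -395.1]]
[[582.7, -400.0], [584.8, -317.9], [503.6, -314.7], [499.1, -395.7]]
[[ 524.72493738 -355.25136827   98.        ]
 [ 563.53902625 -360.49747936   98.        ]]
t 5.20 pos [ 601.1 -406.1  405.4] xdir -179.9deg j [-0.7   0.74  0.84  0.    1.56 -2.27] F [0.1 0.2 0.5] w 0.5 f 0.0
  to (540, -362, 300) shift [0.061  0.0442 0.1053]
  to (540, -362, 276) shift [0.0611 0.0442 0.1293]
```

```bash
python3 -m inch '[[0.06,0.047,0.03,0,0],[0.06,0.047,0.06,0,0],[0.06,0.047,0.09,0,0],[0.06,0.047,0.12,0,0],[0.06,0.047,0.126,0,0],[0.06,0.047,0.126,0,0]]'
python3 -m inch '[[0,0,0.003,0,0],[0,0,0.006,0,0],[0,0,0.008,0,0],[0,0,0.008,0,0]]'
```

```text
time: 5.7
tool_pos: [541.0, -359.0, 277.7]
tcp_rot: [3.139, -0.003, -3.139]
contact_force: [-0.1, -0.5, 1.0]
grip_width: 0.5
finger_force: 0.0
time: 6.03
tool_pos: [541.6, -361.0, 272.2]
tcp_rot: [-3.139, 0.003, -3.14]
contact_force: [1.7, 0.8, 1.6]
grip_width: 0.2
finger_force: 1.2
```

```bash
for i in 1 ; do python3 -m inch '[[0,0,0.002,0,0],[0,0,0.002,0,0],[0,0,0.002,0,0]]'|egrep 'pos|cont'; python3 -m inch '[[0,0,0.002,0,0],[0,0,0.002,0,0],[0,0,0.002,0,0]]'|egrep 'pos|cont';python3 -m inch '[[0,0,0.001,0,0],[0,0,0.001,0,0],[0,0,0.001,0,0]]'|egrep 'pos|cont'; done
```

```text
tool_pos: [541.1, -360.9, 269.2]
contact_force: [1.7, -0.4, 3.2]
tool_pos: [541.1, -360.9, 268.1]
contact_force: [-0.6, 0.1, 10.1]
tool_pos: [541.1, -360.8, 268.1]
contact_force: [-0.2, 2.2, 13.1]
```

```bash
python3 -m inch '[[0,0,0.001,0,0],[0,0,0.001,0,0],[0,0,-0.03,0,0],[0,0,-0.06,0,0],[0,0,-0.10,0,0]]'|egrep 'pos|cont'
python3 -m inch '[[0,0.042,-0.01,0,1],[0,0.084,-0.02,0,1],[-0.01,0.12,-0.03,0,1],[-0.02,0.16,-0.03,0,1],[-0.03,0.20,-0.03,0,1],[-0.03,0.20,-0.03,0,1],[-0.03,0.20,-0.03,0,1]]' >/dev/null
cat > sc.py <<'E'
from h import *
np.set_printoptions(precision=1,suppress=True)
a=cap('wrist','w_%d.png'%int(get_obs()['time']*10));t=cap('top');s=cap('side')
for p,n in((a,'wrist'),(t,'top'),(s,'side')):
    for g,z in (('scoop_grip',72),('scoop',4),('scoop_lip',4),('stop_top',90)):
        for d in tip_of(p,g)[:2]:
            print(n,g,np.array(d['centre']),round(d['conf'],2),onz(p,[d['centre']],z)[0])
st()
E
python3 sc.py; ls pics
```

```text
tool_pos: [540.2, -360.3, 363.8]
contact_force: [1.4, -0.9, -0.1]
wrist scoop_grip [275.4  88.5] 0.8 [ 481.4 -140.4   72. ]
wrist scoop [258.9 165.7] 0.76 [ 570.9 -154.4    4. ]
wrist scoop_lip [252.9 195.2] 0.66 [ 609.4 -161.8    4. ]
wrist stop_top [ 40.8 150.8] 0.71 [ 538.1 -360.9   90. ]
wrist stop_top [403.3 180. ] 0.43 [564.8 -15.5  90. ]
top scoop [304.2 161.6] 0.53 [ 571.3 -153.6    4. ]
top scoop [257.9 138.3] 0.45 [642.3 -21.8   4. ]
top scoop_lip [304.9 142.5] 0.67 [ 626.9 -157.3    4. ]
top scoop_lip [258.  139.4] 0.37 [639. -22.   4.]
top stop_top [373.6 308.7] 0.84 [ 172.8 -310.1   90. ]
top stop_top [388.9 168.2] 0.79 [ 535.5 -366.4   90. ]
side scoop_grip [284.7 163.8] 0.89 [ 490.9 -142.5   72. ]
side scoop_grip [265.9 167.6] 0.24 [ 530.7 -102.    72. ]
side scoop [263.4 167.9] 0.75 [ 567.7 -153.3    4. ]
side scoop_lip [252.1 159.5] 0.81 [ 616.2 -167.1    4. ]
side scoop_lip [264.2 167.8] 0.7 [ 565.8 -154.9    4. ]
side stop_top [303.  109.8] 0.65 [ 544.6 -367.4   90. ]
side stop_top [408.9 153.5] 0.63 [ 185.7 -348.4   90. ]
t 8.53 pos [ 570.6 -160.7  395.7] xdir -179.9deg j [-0.4  0.5  1.3  0.   1.3 -2. ] F [-0.2  0.9 -0.3] w 91.8 f 0.0
c.png
side0.png
top0.png
w1.png
w2.png
w_77.png
```

View pics/w_77.png

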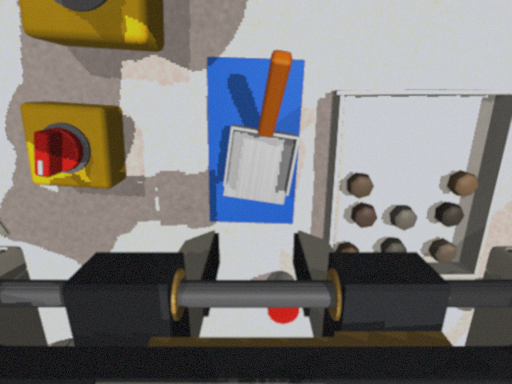

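```bash
python3 - <<'E'
from h import *
np.set_printoptions(precision=1,suppress=True)
a=cap('wrist')
f=onz(a,[(223,197),(285,205)],6);b=onz(a,[(232,127),(299,137)],30);h=onz(a,[(282,58)],94);g=onz(a,[(266,134)],30)
print(f,b,h,g)
m=f.mean(0);d=f[1]-f[0];print('yaw front',np.degrees(np.arctan2(-d[0],d[1])));d=b[1]-b[0];print('yaw back',np.degrees(np.arctan2(-d[0],d[1])))
d=m-h[0];print('axis',np.degrees(np.arctan2(d[1],d[0])),np.hypot(*d[:2]),'exp 162')
E
```

```text
[[ 611.8 -202.5    6. ]
 [ 622.6 -123.1    6. ]] [[ 521.7 -187.2   30. ]
 [ 532.6 -112.4   30. ]] [[ 457.7 -138.7   94. ]] [[ 529.4 -149.4   30. ]]
yaw front -7.7338056941844
yaw back -8.30143536469221
axis -8.58907951750572 161.3729180883704 exp 162
```

```bash
python3 -m inch '[[0.04,0.008,0.03,0.1,1],[0.08,0.017,0.06,0.143,1],[0.088,0.0173,0.09,0.143,1],[0.088,0.0173,0.11,0.143,1],[0.088,0.0173,0.14,0.143,1],[0.088,0.0173,0.155,0.143,1],[0.088,0.0173,0.164,0.143,1],[0.088,0.0173,0.164,0.143,1]]'
python3 -m inch '[[0,0,0,0,0],[0,0,0,0,0],[0,0,0,0,0],[0,0,0,0,0],[0,0,0,0,0],[0,0,0,0,0],[0,0,0,0,0],[0,0,0,0,0]]'
```

```text
time: 9.25
tool_pos: [482.3, -143.2, 230.2]
tcp_rot: [3.141, -0.003, 3.0]
contact_force: [-0.4, 0.6, 0.4]
grip_width: 91.9
finger_force: 0.0
time: 9.92
tool_pos: [482.6, -143.4, 231.8]
tcp_rot: [3.142, 0.0, 3.0]
contact_force: [-1.2, -0.2, 0.7]
grip_width: 43.0
finger_force: 0.0
```

```bash
python3 -m inch '[[0,0,0,0,0],[0,0,0,0,0],[0,0,0,0,0],[0,0,0,0,0],[0,0,0,0,0],[0,0,0,0,0],[0,0,0,0,0],[0,0,0,0,0]]'
python3 -m inch '[[0,0,-0.01,0,0],[0,0,-0.03,0,0],[0,0,-0.06,0,0],[0,0,-0.08,0,0],[0,0,-0.08,0,0]]'
python3 - <<'E'
from h import *
a=cap('wrist');b=cap('side');c=cap('top')
cv2.imwrite('pics/l.png',np.hstack([cv2.resize(a['color'],(500,375)),cv2.resize(b['color'][100:240,200:350],(300,280)).repeat(1,0) if 0 else cv2.resize(b['color'][90:240,200:320],(300,375))])[:,:,::-1])
E
```

```text
time: 10.58
tool_pos: [482.6, -143.4, 231.7]
tcp_rot: [3.141, 0.0, 3.0]
contact_force: [0.0, 0.2, 0.1]
grip_width: 18.1
finger_force: 30.0
time: 11.0
tool_pos: [483.5, -143.8, 316.3]
tcp_rot: [-3.139, 0.008, 3.0]
contact_force: [-0.3, 0.2, -1.1]
grip_width: 17.9
finger_force: 30.0
```

View pics/l.png

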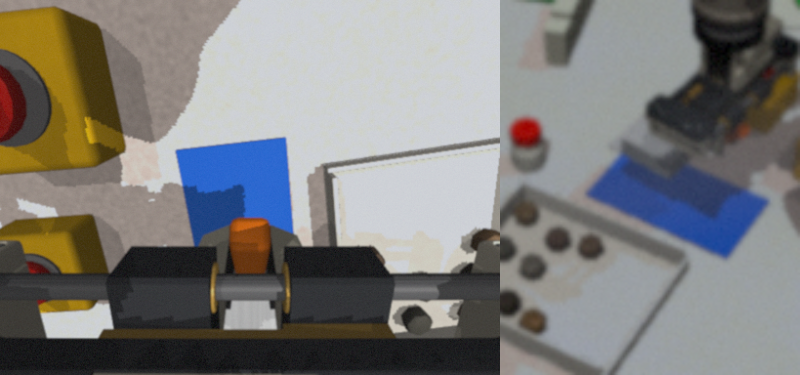

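```bash
cat > stones.py <<'E'
from h import *
np.set_printoptions(precision=1,suppress=True)
def stones(zz=15):
    t=cap('top');s=cap('side')
    A=[(d['rect'],d['conf']) for d in look_for(t,'stone0')];B=[(d['rect'],d['conf']) for d in look_for(s,'stone0')]
    pb=onz(s,[r[:2] for r,c in B],zz) if B else np.zeros((0,3))
    for r,c in A:
        x=onz(t,[r[:2]],zz)[0]
        if len(pb):
            k=np.argmin(np.hypot(*(pb-x)[:,:2].T));X=tri([t,s],[r[:2],B[k][0][:2]])
            print('top',x[:2],round(c,2),'side',pb[k][:2],round(B[k][1],2),'tri',X)
        else: print('top',x[:2],c)
    return t,s
if __name__=='__main__':
    t,s=stones()
    for g in('scoop_lip','scoop'):
        for d in tip_of(t,g)[:1]: print(g,d)
    o=get_obs();print(o['moment'],o['time']);st()
E
python3 stones.py
```

```text
top [637.8  27. ] 0.66 side [629.8  86.4] 0.65 tri [663.5  34.6 -66.1]
top [679.6  23.4] 0.64 side [629.8  86.4] 0.65 tri [696.6  24.  -91.9]
top [583.6  91.7] 0.59 side [590.  88.] 0.67 tri [584.4  91.8  22.3]
top [630.4 -18.8] 0.56 side [592.8 -33.8] 0.58 tri [610.3 -25.9  20.1]
top [592.  -23.7] 0.54 side [592.8 -33.8] 0.58 tri [588.3 -24.4  27.5]
top [588.6 361.8] 0.54 side [590.  88.] 0.67 tri [504.6 253.  278.4]
top [626.4  88.6] 0.53 side [629.8  86.4] 0.65 tri [626.5  88.6  19.1]
top [687.6 -37.8] 0.49 side [592.8 -33.8] 0.58 tri [653.2 -51.  -16.6]
top [684.   88.9] 0.48 side [629.8  86.4] 0.65 tri [663.9  81.4  -0.6]
top [ 540.4 -369.5] 0.35 side [592.8 -33.8] 0.58 tri [ 680.8 -392.  -347.7]
scoop_lip {'centre': [309.3, 141.7], 'conf': 0.5}
[ 0.   0.1 -0. ] 11.45
t 11.45 pos [ 482.5 -143.4  310.9] xdir 171.9deg j [-0.4  0.4  1.7  0.   1.  -1.9] F [-0.1 -0.1 -0.7] w 17.4 f 30.0
```

```bash
python3 -m inch '[[0.01,0.035,0,-0.1,0],[0.02,0.07,0,-0.143,0],[0.032,0.105,0,-0.143,0],[0.045,0.14,0,-0.143,0],[0.053,0.171,0,-0.143,0],[0.053,0.171,0.02,-0.143,0],[0.053,0.171,0.03,-0.143,0],[0.053,0.171,0.03,-0.143,0]]'
python3 - <<'E'
from h import *
np.set_printoptions(precision=1,suppress=True)
a=cap('top','t3.png');s=cap('side')
st((454,33,231.5))
g=np.array(get_obs()['tool_pos']);z=g[2]-231.7+4
print('pan bottom z',z)
for n in('scoop_lip','scoop'):
  for p in(a,s):
    for d in tip_of(p,n)[:2]: print(n,d['centre'],d['conf'],onz(p,[d['centre']],z)[0],'expect',g[0]+(136 if 'lip' in n else 91),g[1])
cv2.imwrite('pics/ts.png',np.hstack([cv2.resize(a['color'][90:240,170:320],(400,400)),cv2.resize(s['color'][130:280,150:300],(400,400))])[:,:,::-1])
E
```

```text
time: 12.12
tool_pos: [453.5, 34.2, 279.8]
tcp_rot: [3.141, -0.004, -3.139]
contact_force: [-0.3, 0.5, -1.8]
grip_width: 18.2
finger_force: 30.0
t 12.22 pos [454.4  33.3 281.6] xdir -179.9deg j [-0.1  0.4  1.9  0.   0.9 -1.7] F [ 0.  -0.5 -2. ] w 17.9 f 30.0
  to (454, 33, 231.5) shift [ 0.  -0.   0.1]
pan bottom z 53.85030704235072
scoop_lip [235.1, 153.7] 0.94 [589.9  41.9  53.9] expect 590.3921312429987 33.33264574724445
scoop_lip [223.5, 197.4] 0.84 [585.3  41.1  53.9] expect 590.3921312429987 33.33264574724445
scoop [238.2, 169.3] 0.72 [546.3  34.   53.9] expect 545.3921312429987 33.33264574724445
scoop [237.6, 94.3] 0.65 [757.   32.1  53.9] expect 545.3921312429987 33.33264574724445
scoop [238.7, 201.6] 0.76 [540.7  32.8  53.9] expect 545.3921312429987 33.33264574724445
```

View pics/ts.png

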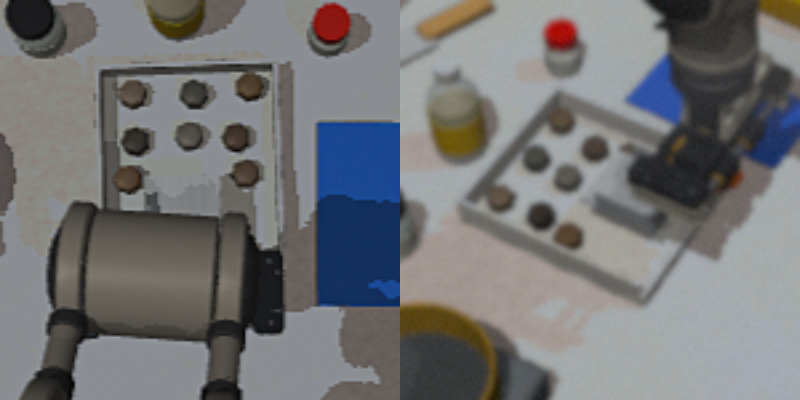

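```bash
python3 -m inch '[[0,0,0.025,0,0],[0,0,0.045,0,0],[0,0,0.05,0,0],[0,0,0.05,0,0]]'|egrep 'pos|cont'
python3 -m inch '[[-0.010,0,0,0,0],[-0.025,0,0,0,0],[-0.04,0,0,0,0],[-0.055,0,0,0,0],[-0.070,0,0,0,0],[-0.085,0,0,0,0],[-0.1,0,0,0,0],[-0.1,0,0,0,0]]'|egrep 'pos|cont'
python3 -m inch '[[-0.005,0,0,0,0],[-0.010,0,0,0,0],[-0.012,0,0,0,0],[-0.012,0,0,0,0]]'|egrep 'pos|cont'
cat > look.py <<'E'
import sys
from h import *
a=cap('top');s=cap('side');st()
cv2.imwrite('pics/'+sys.argv[1],np.hstack([cv2.resize(a['color'][90:240,170:320],(400,400),interpolation=2),cv2.resize(s['color'][130:280,150:300],(400,400),interpolation=2)])[:,:,::-1])
E
python3 look.py ts2.png
```

```text
tool_pos: [454.1, 33.1, 231.3]
contact_force: [-0.7, -0.4, -1.8]
tool_pos: [556.7, 33.1, 232.8]
contact_force: [0.2, 0.3, -1.5]
tool_pos: [566.5, 33.4, 232.0]
contact_force: [0.9, -0.4, -1.3]
t 13.85 pos [566.3  33.5 232. ] xdir -179.9deg j [-0.08  0.61  1.62  0.    0.92 -1.65] F [ 1.  -0.3 -0.6] w 17.7 f 30.0
```

View pics/ts2.png

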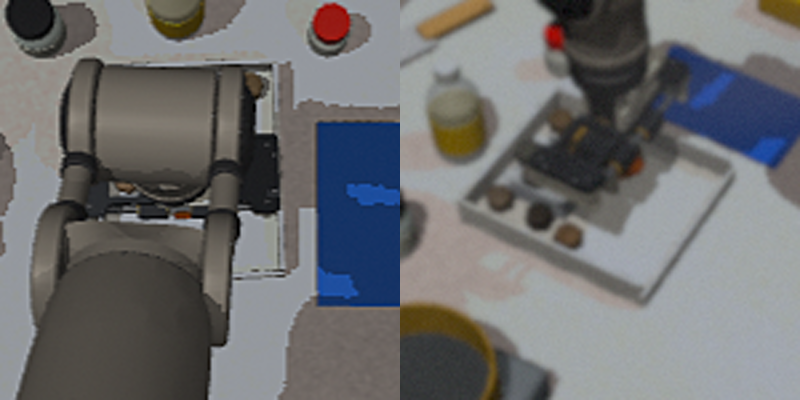

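```bash
python3 -m inch '[[-0.003,0,0,0,0],[-0.005,0,0,0,0],[-0.005,0,0,0,0]]'|egrep 'pos|cont'
for i in 1 2 3 4; do python3 -m inch '[[0,0,0.002,0,0],[0,0,0.002,0,0]]'|egrep 'pos|cont'; done
```

```text
tool_pos: [571.7, 33.5, 231.9]
contact_force: [-0.9, 0.3, -0.5]
tool_pos: [571.3, 33.5, 230.8]
contact_force: [-3.8, -0.1, 7.9]
tool_pos: [570.8, 33.6, 229.8]
contact_force: [-8.6, -0.9, 18.6]
tool_pos: [570.5, 33.5, 228.2]
contact_force: [-11.8, -0.4, 22.9]
tool_pos: [570.2, 33.6, 226.4]
contact_force: [-13.7, -1.0, 25.7]
```

```bash
python3 -m inch '[[0.001,0,-0.004,0,0],[0.002,0,-0.012,0,0],[0.004,0,-0.024,0,0],[0.008,0,-0.038,0,0],[0.014,0,-0.05,0,0],[0.022,0,-0.06,0,0],[0.032,0,-0.066,0,0],[0.042,0,-0.07,0,0]]'|egrep 'pos|cont'
python3 -m inch '[[0.010,0,0,0,0],[0.020,0,0,0,0],[0.030,0,0,0,0],[0.04,0,0,0,0],[0.047,0,0,0,0],[0.051,0,0,0,0],[0.053,0,0,0,0],[0.053,0,0,0,0]]'|egrep 'pos|cont'
python3 look.py ts3.png
```

```text
tool_pos: [528.5, 33.5, 294.8]
contact_force: [-0.1, -0.4, -2.1]
tool_pos: [476.1, 33.4, 293.8]
contact_force: [0.2, -0.1, -2.0]
t 16.20 pos [476.6  33.3 293.8] xdir -179.9deg j [-0.09  0.38  1.81  0.    0.95 -1.66] F [ 0.1  0.1 -1.7] w 17.9 f 30.0
```

View pics/ts3.png

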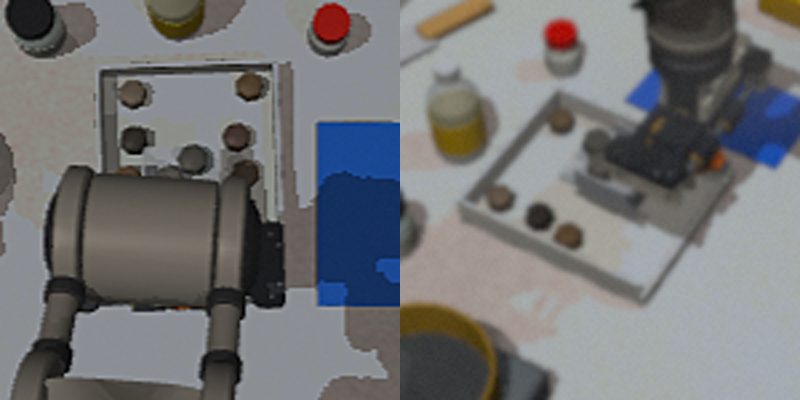

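```bash
python3 -m inch '[[-0.026,0,0,0,0],[-0.046,0,-0.002,0,0],[-0.061,0,-0.006,0,0],[-0.072,0,-0.012,0,0],[-0.079,0,-0.020,0,0],[-0.082,0,-0.030,0,0],[-0.082,0,-0.04,0,0],[-0.082,0,-0.048,0,0]]'|egrep 'pos|cont'
python3 -m inch '[[0.001,0.002,-0.004,0,0],[0.004,0.007,-0.005,0,0],[0.008,0.014,-0.005,0,0],[0.013,0.024,-0.005,0,0],[0.020,0.037,-0.005,0,0],[0.028,0.054,-0.005,0,0],[0.036,0.074,-0.005,0,0],[0.046,0.096,-0.005,0,0]]'|egrep 'pos|cont'
python3 -m inch '[[0.010,0.025,0,0,0],[0.022,0.050,0,0,0],[0.034,0.075,0,0,0],[0.046,0.1,0,0,0],[0.058,0.125,0,0,0],[0.068,0.147,0,0,0],[0.078,0.167,0,0,0],[0.086,0.184,0,0,0]]'|egrep 'pos|cont'
python3 -m inch '[[0.006,0.013,0,0,0],[0.011,0.022,0,0,0],[0.015,0.028,0,0,0],[0.018,0.031,0,0,0],[0.020,0.032,0,0,0],[0.020,0.032,0,0,0]]'|egrep 'pos|cont'
python3 - <<'E'
from h import *
a=cap('top');s=cap('side');st((400,346,345))
cv2.imwrite('pics/d1.png',np.hstack([cv2.resize(a['color'][100:220,80:240],(400,300),interpolation=2),cv2.resize(s['color'][210:345,80:260],(400,300),interpolation=2)])[:,:,::-1])
E
```

```text
tool_pos: [558.6, 33.5, 342.4]
contact_force: [-0.5, -0.1, -2.8]
tool_pos: [511.1, 130.9, 346.4]
contact_force: [-0.0, 1.1, -1.8]
tool_pos: [423.7, 315.4, 346.4]
contact_force: [-0.4, -0.7, -2.1]
tool_pos: [405.6, 345.1, 346.7]
contact_force: [0.7, -0.6, -1.4]
t 18.80 pos [406.2 344.8 346.8] xdir -180.0deg j [ 0.56  0.41  1.59 -0.    1.14 -1.01] F [-1.1  0.2 -2.4] w 17.7 f 30.0
  to (400, 346, 345) shift [0.0062 0.0012 0.0018]
```

View pics/d1.png

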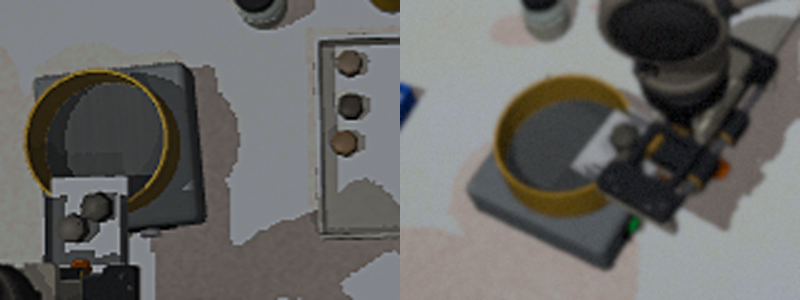

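```bash
python3 -m inch '[[-0.026,0,0,0,0],[-0.067,0,0,0,0],[-0.067,0,0,0,0],[-0.067,0,0,0,0],[-0.067,0,0,0,0],[-0.067,0,0,0,0]]'|egrep 'pos|cont'
cat > sv.py <<'E'
from h import *
np.set_printoptions(precision=0,suppress=True)
t=cap('top');s=cap('side');st()
for p,n in((t,'top'),(s,'side')):
    for d in look_for(p,'stone0'):
        r=d['rect'];x=onz(p,[r[:2]],74)[0][:2];y=onz(p,[r[:2]],15)[0][:2]
        print(n,np.array(r),round(d['conf'],2),'sieve' if np.hypot(x[0]-584,x[1]-346)<90 else 'tray' if abs(y[0]-597)<112 and abs(y[1]-27)<95 else '?',x,y)
E
python3 sv.py
```

```text
tool_pos: [472.4, 345.0, 346.6]
contact_force: [-1.0, -0.0, -3.1]
t 19.40 pos [472. 345. 347.] xdir -179.9deg j [ 0.  0.  1.  0.  1. -1.] F [-1. -1. -2.] w 18.0 f 30.0
top [243. 156.  72.  84.] 0.72 tray [580.  20.] [590.  22.]
top [263. 122.  12.  14.] 0.67 tray [671. -37.] [686. -38.]
top [257. 140.  10.  13.] 0.66 tray [623. -18.] [636. -18.]
top [114. 162.  37.  37.] 0.63 sieve [571. 368.] [581. 390.]
top [221. 124.   9.  14.] 0.59 tray [668.  79.] [683.  85.]
top [262. 154.  10.  11.] 0.51 tray [585. -32.] [596. -33.]
side [152. 264.  12.   4.] 0.49 sieve [612. 324.] [644. 300.]
side [203. 211.  12.  10.] 0.45 tray [597. 121.] [627.  85.]
```

```bash
python3 -m inch '[[0.04,0,0,0,0],[0.04,0,0,0,0],[0,0,0,0,0],[0,0,0,0,0],[0.04,0,0,0,0],[0.04,0,0,0,0],[0,0,0,0,0],[0,0,0,0,0]]'|egrep 'pos|cont'
python3 -m inch '[[0.04,0,0,0,0],[0.08,0,0,0,0],[0.12,0,0,0,0],[0.15,0,0,0,0],[0.15,0,0,0,0]]'|egrep 'pos|cont'
cat >> sv.py <<'E'
def bright(p,uv,S=60):
    pass
E
python3 sv.py; python3 - <<'E'
from h import *
a=cap('top');s=cap('side')
cv2.imwrite('pics/d2.png',np.hstack([cv2.resize(a['color'][110:230,70:230],(400,300),interpolation=2),cv2.resize(s['color'][210:345,80:260],(400,300),interpolation=2)])[:,:,::-1])
E
```

```text
tool_pos: [475.7, 345.3, 347.0]
contact_force: [0.2, -0.2, -0.1]
tool_pos: [317.7, 344.8, 347.0]
contact_force: [1.1, -0.6, -1.5]
t 20.68 pos [322. 346. 348.] xdir -179.8deg j [ 1.  0.  2. -0.  1. -1.] F [ 1. -0. -1.] w 17.4 f 30.0
top [261. 155.   9.  11.] 0.55 tray [581. -30.] [591. -30.]
top [221. 143.  13.  10.] 0.54 tray [616.  78.] [628.  84.]
top [260. 141.   8.  12.] 0.51 tray [620. -27.] [632. -27.]
top [219. 124.  10.  10.] 0.51 tray [668.  84.] [683.  90.]
top [218. 157.  16.   9.] 0.48 tray [579.  86.] [589.  92.]
top [106. 158.  10.  10.] 0.47 sieve [582. 390.] [592. 413.]
top [263. 124.  15.  13.] 0.42 tray [667. -37.] [682. -38.]
side [225. 294.  75.  34.] 0.63 ? [412. 302.] [432. 276.]
side [189. 205.  12.   7.] 0.53 tray [642. 125.] [675.  89.]
side [203. 211.  11.  12.] 0.43 tray [596. 123.] [627.  87.]
```

View pics/d2.png

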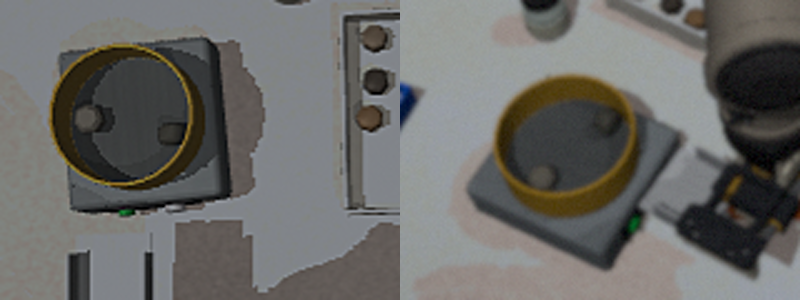

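```bash
python3 -m inch '[[-0.016,-0.04,0,0,0],[-0.032,-0.08,0,0,0],[-0.048,-0.12,0,0,0],[-0.064,-0.16,0,0,0],[-0.08,-0.20,0,0,0],[-0.096,-0.24,0,0,0],[-0.112,-0.28,0,0,0],[-0.132,-0.32,0.02,0,0]]'|egrep 'pos|cont'
python3 -m inch '[[-0.001,-0.001,0.04,0,0],[-0.001,-0.001,0.07,0,0],[-0.001,-0.001,0.095,0,0],[-0.001,-0.001,0.098,0,0]]'|egrep 'pos|cont'; python3 -c "
from h import *
st((454,25,229))"
```

```text
tool_pos: [450.2, 36.3, 334.2]
contact_force: [1.1, 0.6, -1.0]
tool_pos: [448.8, 37.3, 230.5]
contact_force: [-0.2, -0.2, -1.7]
t 21.88 pos [448.8  37.3 230.5] xdir 179.9deg j [-0.09  0.45  1.94  0.    0.76 -1.66] F [-0.2 -0.2 -1.7] w 18.0 f 30.0
  to (454, 25, 229) shift [-0.0053 -0.0123  0.0015]
```

```bash
python3 -m inch '[[0,0,0.002,0,0],[0,0,0.003,0,0],[0,0,0.003,0,0.4],[0,0,0.003,0,0.4],[0,0,0.0,0,0.4],[0,0,-0.001,0,0.4],[0,0,-0.001,0,0],[0,0,-0.001,0,0]]'
python3 -m inch '[[0,0,0,0,0],[0,0,0,0,0],[0,0,0,0,0],[0,0,0,0,0],[0,0,0,0,0]]'
python3 - <<'E'
from h import *
a=cap('top');s=cap('side');st((437,76,256),(437,76,231.7))
for n,e in(('scoop',91),('scoop_lip',136)):
  for p in(a,s):
    for d in tip_of(p,n)[:1]: print(n,d['conf'],onz(p,[d['centre']],4)[0])
E
```

```text
time: 22.55
tool_pos: [449.7, 38.4, 236.0]
tcp_rot: [-3.142, 0.001, -3.14]
contact_force: [-0.3, 0.4, -0.6]
grip_width: 27.7
finger_force: 0.0
time: 22.97
tool_pos: [449.6, 38.3, 235.5]
tcp_rot: [3.141, 0.0, -3.14]
contact_force: [-0.8, 0.8, 2.8]
grip_width: 17.7
finger_force: 30.0
t 23.07 pos [449.6  38.3 235.5] xdir -179.9deg j [-0.09  0.44  1.94  0.    0.77 -1.66] F [-0.1 -1.   3.9] w 18.1 f 30.0
  to (437, 76, 256) shift [ 0.0125  0.0377 -0.0205]
  to (437, 76, 231.7) shift [0.0125 0.0377 0.0038]
scoop 0.55 [544.93594874  34.6333393    4.        ]
scoop 0.69 [538.71769678  42.39812983   4.        ]
scoop_lip 0.65 [585.14892975  39.72302644   4.        ]
scoop_lip 0.91 [587.65770022  38.92787701   4.        ]
```

```bash
python3 -m inch '[[0,0,-0.015,0,0],[0.01,0,-0.023,0,0],[0.017,0.015,-0.023,0,0],[0.017,0.0375,-0.023,0,0],[0.017,0.0375,-0.019,0,0],[0.008,0.0375,-0.018,0,0],[0.006,0.0375,-0.014,0,0],[0.004,0.0375,-0.004,0,0]]'|egrep 'pos|cont'
python3 -m inch '[[0,0,0.004,0,0],[0,0,0.004,0,0],[-0.01,0,0.004,0,0],[-0.025,0,0.004,0,0],[-0.04,0,0.004,0,0],[-0.055,0,0.004,0,0],[-0.07,0,0.004,0,0],[-0.085,0,0.004,0,0]]'|egrep 'pos|cont'
python3 -c "
from h import *
st((570,76,235.5))"
```

```text
tool_pos: [446.8, 75.3, 239.5]
contact_force: [-0.6, -0.1, -1.5]
tool_pos: [530.8, 75.3, 234.6]
contact_force: [-0.8, -0.5, -0.3]
t 24.60 pos [530.8  75.3 234.6] xdir -180.0deg j [-0.    0.56  1.7  -0.    0.88 -1.57] F [-0.8 -0.5 -0.3] w 17.8 f 30.0
  to (570, 76, 235.5) shift [-0.0392  0.0006 -0.001 ]
```

```bash
python3 -m inch '[[-0.010,0,0,0,0],[-0.02,0,0,0,0],[-0.03,0,0,0,0],[-0.035,0,0,0,0],[-0.038,0,0,0,0],[-0.038,0,0,0,0]]'|egrep 'pos|cont'
python3 -m inch '[[-0.003,0,0,0,0],[-0.003,0,0,0,0]]'|egrep 'pos|cont'
for i in 1 2 3 4 ; do python3 -m inch '[[0,0,0.002,0,0],[0,0,0.002,0,0]]'|egrep 'pos|cont'; done
```

```text
tool_pos: [568.7, 75.6, 234.6]
contact_force: [0.9, -0.6, -2.1]
tool_pos: [570.9, 75.8, 234.8]
contact_force: [-3.0, -0.2, -1.5]
tool_pos: [570.5, 75.9, 234.5]
contact_force: [-9.4, -0.8, 11.6]
tool_pos: [570.2, 75.9, 233.9]
contact_force: [-15.0, -1.8, 22.8]
tool_pos: [570.2, 75.9, 232.6]
contact_force: [-16.5, -1.5, 28.3]
tool_pos: [570.3, 75.9, 230.9]
contact_force: [-16.2, -1.9, 28.4]
```

```bash
python3 -m inch '[[0,0,0.002,0,0],[0,0,0.004,0,0],[0,0,0.004,0,0]]'|egrep 'pos|cont'
python3 -m inch '[[0.001,0,-0.004,0,0],[0.002,0,-0.012,0,0],[0.004,0,-0.024,0,0],[0.008,0,-0.038,0,0],[0.014,0,-0.05,0,0],[0.022,0,-0.06,0,0],[0.032,0,-0.068,0,0],[0.042,0,-0.074,0,0]]'|egrep 'pos|cont'
python3 -m inch '[[0.010,0,0,0,0],[0.020,0,0,0,0],[0.030,0,0,0,0],[0.04,0,0,0,0],[0.047,0,0,0,0],[0.051,0,0,0,0],[0.053,0,0,0,0],[0.053,0,0,0,0]]'|egrep 'pos|cont'
python3 -m inch '[[-0.026,0,0,0,0],[-0.046,0,-0.002,0,0],[-0.061,0,-0.006,0,0],[-0.072,0,-0.012,0,0],[-0.079,0,-0.020,0,0],[-0.082,0,-0.030,0,0],[-0.082,0,-0.04,0,0],[-0.082,0,-0.048,0,0]]'|egrep 'pos|cont'
python3 sv.py
```

```text
tool_pos: [570.4, 75.9, 226.8]
contact_force: [-15.1, -1.9, 27.5]
tool_pos: [529.0, 75.9, 298.7]
contact_force: [0.2, 0.6, -2.6]
tool_pos: [476.4, 75.8, 297.6]
contact_force: [0.1, 0.3, -3.4]
tool_pos: [558.9, 75.9, 346.1]
contact_force: [0.1, 0.2, -2.9]
t 28.28 pos [559.  76. 347.] xdir -179.9deg j [-0.  0.  2.  0.  1. -2.] F [-0.  1. -3.] w 17.7 f 30.0
top [107. 156.  14.  12.] 0.53 sieve [587. 388.] [598. 411.]
top [261. 156.   9.  11.] 0.48 tray [578. -30.] [588. -30.]
top [264. 122.  12.  12.] 0.42 tray [673. -38.] [688. -39.]
side [174. 264.  14.  12.] 0.63 sieve [565. 294.] [593. 269.]
```

```bash
python3 -m inch '[[0.002,0.003,0,0,0],[0.006,0.009,0,0,0],[0.012,0.018,0,0,0],[0.020,0.030,0,0,0],[0.03,0.046,0,0,0],[0.042,0.066,0,0,0],[0.054,0.088,0,0,0],[0.067,0.112,0,0,0]]'|egrep 'pos|cont'
python3 -m inch '[[0.013,0.024,0,0,0],[0.026,0.048,0,0,0],[0.039,0.072,0,0,0],[0.05,0.094,0,0,0],[0.06,0.113,0,0,0],[0.068,0.129,0,0,0],[0.075,0.141,0,0,0],[0.080,0.149,0,0,0]]'|egrep 'pos|cont'
python3 -m inch '[[0.004,0.006,0,0,0],[0.005,0.008,0,0,0],[0.005,0.009,0,0,0],[0.005,0.009,0,0,0]]'|egrep 'pos|cont'
python3 -c "
from h import *
st((406,345,347))"; python3 sv.py
```

```text
tool_pos: [489.9, 189.4, 345.4]
contact_force: [-0.4, 0.3, -2.4]
tool_pos: [409.2, 338.6, 345.4]
contact_force: [-0.3, -0.4, -3.0]
tool_pos: [406.3, 345.6, 345.4]
contact_force: [0.6, -0.3, -2.4]
t 30.05 pos [406.3 345.6 345.4] xdir -179.9deg j [ 0.56  0.41  1.59 -0.    1.14 -1.01] F [ 0.6 -0.3 -2.4] w 17.6 f 30.0
  to (406, 345, 347) shift [ 0.0003 -0.0006 -0.0016]
t 30.15 pos [407. 345. 345.] xdir -180.0deg j [ 1.  0.  2. -0.  1. -1.] F [ 0. -1. -2.] w 17.6 f 30.0
top [121. 196.  11.  11.] 0.59 ? [477. 348.] [481. 369.]
top [106. 157.  14.  10.] 0.52 sieve [584. 391.] [594. 415.]
top [258. 142.  12.  14.] 0.49 tray [618. -22.] [630. -21.]
top [139. 165.   8.   7.] 0.42 sieve [562. 302.] [571. 320.]
side [180. 273.  17.  13.] 0.68 sieve [539. 308.] [566. 284.]
side [236. 189.  10.  14.] 0.65 tray [561.  11.] [589. -31.]
side [176. 265.   8.  10.] 0.61 sieve [560. 295.] [589. 269.]
side [146. 290.  12.   8.] 0.41 sieve [580. 388.] [609. 368.]
```

```bash
python3 -m inch '[[-0.026,0,0,0,0],[-0.067,0,0,0,0],[-0.067,0,0,0,0],[-0.067,0,0,0,0],[-0.067,0,0,0,0],[-0.067,0,0,0,0]]'|egrep 'pos|cont'
python3 -m inch '[[0.04,0,0,0,0],[0.04,0,0,0,0],[0,0,0,0,0],[0,0,0,0,0],[0.04,0,0,0,0],[0.04,0,0,0,0],[0,0,0,0,0],[0,0,0,0,0]]'|egrep 'pos|cont'
python3 -m inch '[[0,0,0,0,0],[0,0,0,0,0]]'|egrep 'pos|cont'
python3 sv.py
```

```text
tool_pos: [472.6, 345.6, 345.3]
contact_force: [0.1, -0.4, -2.2]
tool_pos: [475.6, 345.8, 345.8]
contact_force: [1.1, 0.5, -0.8]
tool_pos: [472.6, 345.9, 345.7]
contact_force: [-0.7, 0.8, -1.6]
t 31.68 pos [472. 346. 346.] xdir -179.9deg j [ 0.  0.  1.  0.  1. -1.] F [ 0. -0. -1.] w 17.9 f 30.0
top [126. 137.   9.  12.] 0.61 sieve [638. 337.] [652. 357.]
top [140. 161.  11.   7.] 0.57 sieve [571. 298.] [581. 316.]
top [260. 155.  10.  11.] 0.52 tray [582. -26.] [592. -27.]
top [136. 154.   7.  14.] 0.5 sieve [592. 310.] [603. 329.]
top [263. 122.  13.  13.] 0.4 tray [673. -38.] [688. -39.]
side [139. 265.  14.   9.] 0.64 sieve [640. 342.] [673. 319.]
side [156. 288.  95.  86.] 0.51 sieve [562. 371.] [591. 350.]
side [146. 291.  11.   8.] 0.45 sieve [579. 390.] [609. 370.]
```

```bash
python3 -m inch '[[0.04,0,0,0,0],[0.08,0,0,0,0],[0.12,0,0,0,0],[0.15,0,0,0,0],[0.15,0,0,0,0]]'|egrep 'pos|cont'
python3 sv.py;python3 - <<'E'
from h import *
a=cap('top');s=cap('side')
cv2.imwrite('pics/d3.png',np.hstack([cv2.resize(a['color'][90:240,70:310],(480,300),interpolation=2),cv2.resize(s['color'][210:345,80:260],(320,300),interpolation=2)])[:,:,::-1])
E
```

```text
tool_pos: [317.9, 345.1, 345.5]
contact_force: [0.0, -1.0, -1.8]
t 32.30 pos [322. 346. 346.] xdir -179.8deg j [ 1.  0.  2. -0.  1. -1.] F [-0.  0. -1.] w 18.5 f 30.0
top [258. 140.   9.  10.] 0.66 tray [623. -21.] [635. -21.]
top [140. 163.  13.   7.] 0.65 sieve [567. 298.] [576. 316.]
top [134. 154.   9.  13.] 0.63 sieve [590. 314.] [601. 334.]
top [264. 120.  12.  12.] 0.49 tray [678. -40.] [693. -40.]
top [260. 155.   8.   9.] 0.47 tray [582. -26.] [592. -27.]
side [146. 290.  13.  11.] 0.69 sieve [580. 389.] [610. 369.]
side [140. 268.  17.  11.] 0.62 sieve [631. 347.] [664. 324.]
side [211. 177.  12.  10.] 0.53 tray [647.   8.] [681. -34.]
side [173. 283.  10.  15.] 0.51 sieve [537. 338.] [564. 315.]
```

View pics/d3.png

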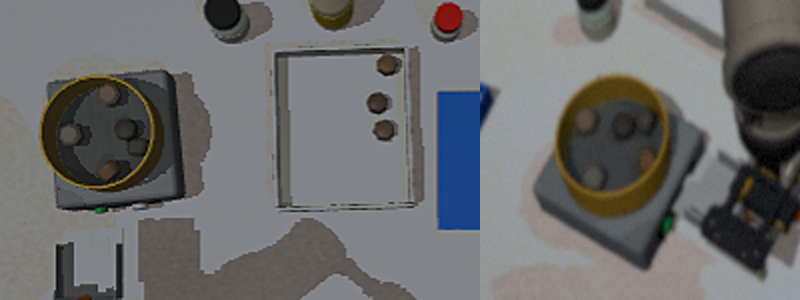

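```bash
python3 -m inch '[[-0.016,-0.04,0,0,0],[-0.032,-0.08,0,0,0],[-0.048,-0.12,0,0,0],[-0.064,-0.16,0,0,0],[-0.08,-0.20,0,0,0],[-0.096,-0.24,0,0,0],[-0.112,-0.28,0,0,0],[-0.128,-0.308,0.02,0,0]]'|egrep 'pos|cont'
python3 -m inch '[[0,0,0.04,0,0],[0,0,0.07,0,0],[0,0,0.092,0,0],[0,0,0.094,0,0],[0,0,0.094,0,0]]'|egrep 'pos|cont'; python3 -c "
from h import *
st((450,38,229))"
```

```text
tool_pos: [451.3, 38.5, 329.8]
contact_force: [1.8, 0.9, -1.6]
tool_pos: [449.9, 41.2, 232.7]
contact_force: [0.3, -0.3, -0.9]
t 33.58 pos [449.9  41.2 232.7] xdir -180.0deg j [-0.08  0.44  1.94  0.    0.76 -1.65] F [ 0.3 -0.3 -0.9] w 18.0 f 30.0
  to (450, 38, 229) shift [-0.0001 -0.0032  0.0037]
```

```bash
python3 -m inch '[[0,0,0.002,0,0],[0,0,0.003,0,0],[0,0,0.003,0,0]]'|egrep 'pos|cont'
python3 -m inch '[[0,0,0,0,0.4],[0,0,0,0,0.4],[0,0,0,0,0.4],[0,0,0,0,0.4],[0,0,0,0,0.4]]'

```

```text
tool_pos: [449.8, 41.9, 231.5]
contact_force: [-0.0, 0.6, -1.6]
time: 34.25
tool_pos: [449.6, 41.8, 230.7]
tcp_rot: [3.142, 0.001, -3.14]
contact_force: [-0.3, 1.7, -0.8]
grip_width: 36.4
finger_force: 0.0
```

```bash
python3 -m inch '[[0,0,0,0,0],[0,0,0,0,0],[0,0,0,0,0],[0,0,0,0,0],[0,0,0,0,0],[0,0,0,0,0],[0,0,0,0,0]]'
python3 -c "
from h import *
st((450,38,229))
a=cap('top');s=cap('side')
for n,e in(('scoop',91),('scoop_lip',136)):
  for p in(a,s):
    for d in tip_of(p,n)[:1]: print(n,d['conf'],onz(p,[d['centre']],4)[0])
"
```

```text
time: 34.83
tool_pos: [449.5, 41.7, 230.5]
tcp_rot: [3.141, 0.0, -3.14]
contact_force: [0.0, -0.5, -0.1]
grip_width: 17.8
finger_force: 30.0
t 34.83 pos [449.5  41.7 230.5] xdir -179.9deg j [-0.08  0.45  1.94  0.    0.75 -1.65] F [ 0.  -0.5 -0.1] w 17.8 f 30.0
  to (450, 38, 229) shift [-0.0005 -0.0037  0.0015]
scoop 0.95 [540.11210856  39.3214779    4.        ]
scoop 0.72 [537.55060431  42.13596031   4.        ]
scoop_lip 0.84 [583.07235552  38.02536452   4.        ]
scoop_lip 0.81 [576.72300151  48.59196161   4.        ]
```

```bash
python3 -m inch '[[0,0,-0.015,0,0],[0.01,-0.005,-0.024,0,0],[0.014,-0.035,-0.024,0,0],[0.014,-0.0627,-0.024,0,0],[0.014,-0.0627,-0.020,0,0],[0.006,-0.0627,-0.018,0,0],[0.002,-0.0627,-0.014,0,0],[0.001,-0.0627,-0.004,0,0]]'|egrep 'pos|cont'
python3 -m inch '[[0,0,0.004,0,0],[0,0,0.004,0,0],[-0.01,0,0.004,0,0],[-0.025,0,0.004,0,0],[-0.04,0,0.004,0,0],[-0.055,0,0.004,0,0],[-0.07,0,0.004,0,0],[-0.085,0,0.004,0,0]]'|egrep 'pos|cont'
python3 -m inch '[[-0.010,0,0,0,0],[-0.02,0,0,0,0],[-0.03,0,0,0,0],[-0.036,0,0,0,0],[-0.036,0,0,0,0]]'|egrep 'pos|cont'
python3 -c "
from h import *
st((572,-21,230.5))"
```

```text
tool_pos: [450.0, -20.5, 234.8]
contact_force: [0.7, -0.5, -1.4]
tool_pos: [534.2, -19.9, 230.0]
contact_force: [-0.1, 0.1, -2.4]
tool_pos: [569.7, -20.3, 230.0]
contact_force: [-2.7, -1.8, 0.4]
t 36.88 pos [569.7 -20.3 230. ] xdir -179.9deg j [-0.17  0.61  1.61 -0.    0.92 -1.74] F [-2.7 -1.8  0.4] w 17.7 f 30.1
  to (572, -21, 230.5) shift [-0.0023 -0.0007 -0.0005]
```

```bash
python3 -m inch '[[-0.003,0,0,0,0],[-0.004,0,0,0,0],[-0.004,0,0,0,0]]'|egrep 'pos|cont'
for i in 1 2 3 4 5; do python3 -m inch '[[0,0,0.002,0,0],[0,0,0.002,0,0]]'|egrep 'pos|cont'; done
```

```text
tool_pos: [572.0, -20.6, 230.2]
contact_force: [-8.2, -1.2, 4.1]
tool_pos: [572.1, -20.6, 229.8]
contact_force: [-11.1, -1.9, 13.6]
tool_pos: [572.8, -20.7, 228.7]
contact_force: [-10.5, -1.0, 18.1]
tool_pos: [572.6, -20.7, 227.4]
contact_force: [-12.9, -0.5, 24.7]
tool_pos: [572.5, -20.7, 225.7]
contact_force: [-15.9, -2.1, 26.7]
tool_pos: [572.5, -20.7, 223.7]
contact_force: [-15.0, -1.2, 27.1]
```

```bash
python3 -m inch '[[0.001,0,-0.004,0,0],[0.002,0,-0.012,0,0],[0.004,0,-0.024,0,0],[0.008,0,-0.038,0,0],[0.014,0,-0.05,0,0],[0.022,0,-0.06,0,0],[0.032,0,-0.068,0,0],[0.042,0,-0.074,0,0]]'|egrep 'pos|cont'
python3 -m inch '[[0.010,0,0,0,0],[0.020,0,0,0,0],[0.030,0,0,0,0],[0.04,0,0,0,0],[0.047,0,0,0,0],[0.051,0,0,0,0],[0.053,0,0,0,0],[0.053,0,0,0,0]]'|egrep 'pos|cont'
python3 -m inch '[[-0.026,0,0,0,0],[-0.046,0,-0.002,0,0],[-0.061,0,-0.006,0,0],[-0.072,0,-0.012,0,0],[-0.079,0,-0.020,0,0],[-0.082,0,-0.030,0,0],[-0.082,0,-0.04,0,0],[-0.082,0,-0.048,0,0]]'|egrep 'pos|cont'
python3 sv.py
```

```text
tool_pos: [531.0, -20.7, 295.8]
contact_force: [-0.2, 0.7, -2.6]
tool_pos: [478.4, -20.9, 294.7]
contact_force: [0.1, -0.1, -2.9]
tool_pos: [560.9, -20.8, 343.2]
contact_force: [-0.2, 0.5, -2.6]
t 40.07 pos [561. -21. 344.] xdir -179.9deg j [-0.  0.  2.  0.  1. -2.] F [-1. -0. -2.] w 17.6 f 30.0
top [134. 156.  14.  12.] 0.66 sieve [586. 315.] [597. 334.]
top [107. 158.  12.  12.] 0.44 sieve [582. 387.] [592. 410.]
top [124. 136.  14.  12.] 0.42 sieve [642. 342.] [656. 363.]
side [139. 265.  15.  10.] 0.61 sieve [639. 342.] [673. 319.]
side [146. 291.   9.  11.] 0.59 sieve [580. 390.] [609. 370.]
side [207. 156.   4.   4.] 0.57 ? [703. -55.] [ 740. -102.]
side [176. 284.  10.  15.] 0.51 sieve [529. 337.] [556. 314.]
side [163. 267.  16.  11.] 0.45 sieve [584. 317.] [614. 292.]
side [176. 264.  11.   8.] 0.43 sieve [562. 293.] [591. 267.]
```

```bash
python3 -m inch '[[0.001,0.003,0,0,0],[0.004,0.009,0,0,0],[0.008,0.019,0,0,0],[0.014,0.032,0,0,0],[0.021,0.048,0,0,0],[0.029,0.068,0,0,0],[0.039,0.092,0,0,0],[0.049,0.117,0,0,0]]'|egrep 'pos|cont'
python3 -m inch '[[0.011,0.026,0,0,0],[0.022,0.052,0,0,0],[0.033,0.078,0,0,0],[0.044,0.104,0,0,0],[0.055,0.130,0,0,0],[0.066,0.155,0,0,0],[0.075,0.178,0,0,0],[0.084,0.198,0,0,0]]'|egrep 'pos|cont'
python3 -m inch '[[0.007,0.017,0,0,0],[0.013,0.030,0,0,0],[0.017,0.039,0,0,0],[0.02,0.046,0,0,0],[0.021,0.050,0,0,0],[0.022,0.052,0,0,0],[0.022,0.052,0,0,0]]'|egrep 'pos|cont'
python3 -c "
from h import *
st((406,345,347))"; python3 sv.py
```

```text
tool_pos: [510.1, 97.9, 342.4]
contact_force: [-0.2, 0.4, -1.3]
tool_pos: [425.2, 296.2, 342.6]
contact_force: [0.1, -0.1, -2.0]
tool_pos: [405.1, 346.0, 342.5]
contact_force: [0.4, 0.1, -3.1]
t 42.08 pos [405.1 346.  342.5] xdir -179.9deg j [ 0.56  0.41  1.6   0.    1.13 -1.01] F [ 0.4  0.1 -3.1] w 17.7 f 30.0
  to (406, 345, 347) shift [-0.0009 -0.001  -0.0045]
t 42.18 pos [405. 346. 342.] xdir -180.0deg j [ 1.  0.  2. -0.  1. -1.] F [-1. -0. -2.] w 17.8 f 30.0
top [140. 162.  10.   4.] 0.64 sieve [568. 299.] [578. 317.]
top [118. 196.  12.   9.] 0.61 ? [479. 358.] [484. 379.]
top [134. 155.   9.  10.] 0.61 sieve [589. 315.] [600. 334.]
top [106. 157.  14.  11.] 0.55 sieve [585. 389.] [596. 413.]
top [126. 137.  12.  14.] 0.5 sieve [639. 336.] [652. 357.]
top [107. 184.  12.  13.] 0.47 sieve [512. 387.] [518. 410.]
side [182. 272.  13.  16.] 0.71 sieve [536. 304.] [563. 279.]
side [146. 290.  13.  10.] 0.58 sieve [579. 389.] [609. 369.]
side [173. 265.  12.  11.] 0.53 sieve [565. 298.] [594. 273.]
side [140. 264.  18.  12.] 0.46 sieve [638. 339.] [671. 316.]
side [212. 147.  14.  20.] 0.4 ? [712. -92.] [ 750. -140.]
```

```bash
python3 -m inch '[[-0.026,0,0,0,0],[-0.067,0,0,0,0],[-0.067,0,0,0,0],[-0.067,0,0,0,0],[-0.067,0,0,0,0],[-0.067,0,0,0,0]]'|egrep 'pos|cont'
python3 -m inch '[[0.04,0,0,0,0],[0.04,0,0,0,0],[0,0,0,0,0],[0,0,0,0,0],[0.04,0,0,0,0],[0.04,0,0,0,0],[0,0,0,0,0],[0,0,0,0,0]]'|egrep 'pos|cont'
python3 -m inch '[[0.04,0,0,0,0],[0.04,0,0,0,0],[0,0,0,0,0],[0,0,0,0,0],[0,0,0,0,0]]'|egrep 'pos|cont'
python3 -m inch '[[0.04,0,0,0,0],[0.08,0,0,0,0],[0.12,0,0,0,0],[0.15,0,0,0,0],[0.15,0,0,0,0]]'|egrep 'pos|cont'
python3 sv.py;python3 - <<'E'
from h import *
a=cap('top');s=cap('side')
cv2.imwrite('pics/d4.png',np.hstack([cv2.resize(a['color'][90:240,70:310],(480,300),interpolation=2),cv2.resize(s['color'][130:345,80:310],(320,300),interpolation=2)])[:,:,::-1])
E
```

```text
tool_pos: [471.5, 345.8, 342.4]
contact_force: [0.3, 0.7, -3.1]
tool_pos: [474.4, 346.0, 342.9]
contact_force: [-0.1, -0.4, -1.7]
tool_pos: [472.3, 346.1, 342.9]
contact_force: [-0.8, -0.4, -2.0]
tool_pos: [316.0, 345.2, 342.8]
contact_force: [-0.1, 0.5, -1.5]
t 44.38 pos [320. 346. 343.] xdir -179.8deg j [ 1.  0.  2.  0.  1. -1.] F [ 0. -0. -1.] w 17.9 f 30.0
top [135. 142.  15.  12.] 0.66 sieve [625. 312.] [637. 332.]
top [116. 149.   7.   9.] 0.65 sieve [605. 364.] [617. 386.]
top [106. 156.  14.  10.] 0.59 sieve [587. 391.] [598. 414.]
top [126. 136.  13.  15.] 0.55 sieve [642. 338.] [656. 358.]
top [125. 177.  15.   7.] 0.54 sieve [530. 338.] [537. 359.]
top [125. 165.  17.  13.] 0.51 sieve [562. 340.] [571. 360.]
top [139. 162.  10.   5.] 0.46 sieve [568. 302.] [577. 320.]
top [134. 155.   9.  11.] 0.45 sieve [588. 315.] [598. 335.]
top [292. 103.  14.  20.] 0.2 ? [ 722. -117.] [ 740. -122.]
side [145. 290.  12.  10.] 0.58 sieve [582. 389.] [612. 369.]
side [139. 264.  14.   8.] 0.57 sieve [641. 339.] [674. 316.]
side [145. 278.  13.  14.] 0.5 sieve [604. 363.] [635. 342.]
side [176. 283.   8.  14.] 0.45 sieve [531. 336.] [558. 312.]
side [162. 266.  16.  10.] 0.42 sieve [587. 315.] [618. 290.]
```

View pics/d4.png

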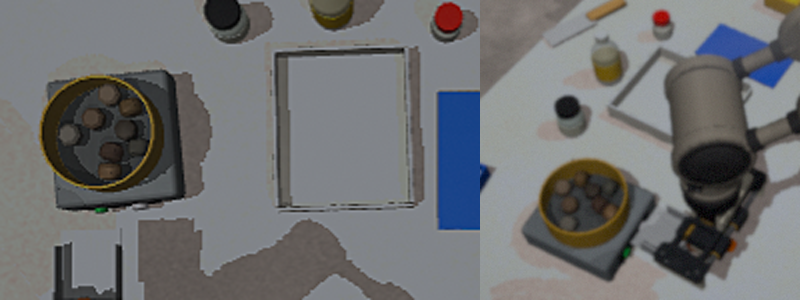

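```bash
python3 -m inch '[[-0.01,-0.037,0,0,0],[-0.02,-0.074,0,0,0],[-0.03,-0.112,0,0,0],[-0.041,-0.15,0,0,0],[-0.052,-0.19,0,0,0],[-0.063,-0.23,0,0,0],[-0.074,-0.27,0,0,0],[-0.085,-0.308,0,0,0]]'|egrep 'pos|cont'
python3 -m inch '[[-0.011,-0.04,0,0,0],[-0.022,-0.08,0,0,0],[-0.033,-0.12,0,0,0],[-0.044,-0.16,0,0,0],[-0.056,-0.20,0,0,0],[-0.056,-0.20,0,0,0],[-0.056,-0.20,0,0,0]]'|egrep 'pos|cont'
python3 -c "
from h import *
st((461,-162,240),(461,-162,226))"
```

```text
tool_pos: [408.1, 35.2, 342.6]
contact_force: [1.8, 0.4, -1.2]
tool_pos: [464.1, -164.7, 341.8]
contact_force: [-0.0, 0.7, -1.9]
t 45.83 pos [ 464.1 -164.7  341.8] xdir 179.8deg j [-0.5   0.35  1.71 -0.    1.09 -2.06] F [-0.   0.7 -1.9] w 17.9 f 30.0
  to (461, -162, 240) shift [0.003  0.0027 0.1018]
  to (461, -162, 226) shift [0.003  0.0027 0.1158]
```

```bash
python3 -m inch '[[0.003,0.003,0.04,0,0],[0.003,0.003,0.075,0,0],[0.003,0.003,0.1,0,0],[0.003,0.003,0.112,0,0],[0.003,0.003,0.115,0,0],[0.003,0.003,0.116,0,0]]'|egrep 'pos|cont'
for i in 1 2; do python3 -m inch '[[0,0,0.001,0,0],[0,0,0.001,0,0]]'|egrep 'pos|cont'; done
```

```text
tool_pos: [460.5, -158.0, 226.0]
contact_force: [0.3, 0.4, -1.9]
tool_pos: [460.9, -158.5, 225.9]
contact_force: [-0.8, -0.3, -1.3]
tool_pos: [460.9, -158.8, 225.5]
contact_force: [-1.4, 1.3, 4.5]
```

```bash
python3 -m inch '[[0,0,0,0,0.4],[0,0,0,0,0.4],[0,0,0,0,0.6],[0,0,0,0,0.8],[0,0,0,0,0.8],[0,0,0,0,0.8],[0,0,-0.01,0,0.8],[0,0,-0.03,0,0.8]]'|egrep 'pos|cont|width'
python3 -m inch '[[0,0,-0.04,0,0.8],[0,0,-0.08,0,0.8],[0,0,-0.11,0,0.8],[-0.03,0,-0.13,0,0.8],[-0.07,0,-0.13,0,0.8],[-0.1,0,-0.13,0,0.8],[-0.1,0,-0.13,0,0.8],[-0.1,0,-0.13,0,0.8]]'|egrep 'pos|cont|width'
python3 sc.py | grep -v stop_top; python3 - <<'E'
from h import *
import numpy as np
a=cap('wrist')
d=trace(a,'scoop')[0];m=d['pixels'];print(d['conf'],d['rect'])
g=[x['centre'] for x in tip_of(a,'scoop_grip')];print(g)
for d in tip_of(a,'mat')[:1]:print('mat',onz(a,[d['centre']],0))
E
```

```text
tool_pos: [460.1, -158.7, 253.5]
contact_force: [0.7, -1.4, -0.6]
grip_width: 66.4
tool_pos: [561.4, -158.6, 384.4]
contact_force: [-0.5, 1.0, -0.5]
grip_width: 73.5
wrist scoop_grip [255.2  72.2] 0.94 [ 458.9 -159.4   72. ]
wrist scoop [253.6 157.5] 0.92 [ 549.5 -161.2    4. ]
wrist scoop_lip [256.3 187.5] 0.8 [ 586.8 -157.9    4. ]
top scoop [306.2 167.9] 0.64 [ 552.9 -158.8    4. ]
top scoop [374.1 170.4] 0.4 [ 541.3 -352.7    4. ]
top scoop_lip [303.4 151.6] 0.58 [ 600.4 -152.2    4. ]
side scoop_grip [296.7 164.1] 0.59 [ 460.1 -158.9   72. ]
side scoop [270.  166.1] 0.86 [ 553.8 -170.2    4. ]
side scoop [157.4 257.4] 0.24 [650.6 270.7   4. ]
side scoop_lip [255.1 163.7] 0.78 [ 598.9 -156.1    4. ]
t 48.75 pos [ 560.7 -158.9  384.5] xdir -179.9deg j [-0.4  0.5  1.4  0.   1.3 -2. ] F [0.4 0.2 0.3] w 72.9 f 0.0Traceback (most recent call last):
  File "<stdin>", line 4, in <module>
IndexError: list index out of range
```

```bash
python3 -m inch '[[-0.008,-0.04,0,0,0.8],[-0.016,-0.08,0,0,0.8],[-0.024,-0.12,0,0,0.8],[-0.032,-0.16,0,0,0.8],[-0.04,-0.2,0,0,0.8],[-0.04,-0.201,0,0,0.8],[-0.04,-0.201,0,0,0.8],[-0.04,-0.201,0,0,0.8]]'|egrep 'pos|cont|width'
python3 - <<'E'
from h import *
np.set_printoptions(precision=1,suppress=True)
a=cap('wrist','s1.png')
for n,z in(('stop_top',90),('stopbox',0)):
    for d in tip_of(a,n)[:2]: print(n,d['centre'],round(d['conf'],2),onz(a,[d['centre']],z)[0])
hsv=cv2.cvtColor(a['color'],cv2.COLOR_RGB2HSV)
y=((hsv[...,0]>18)&(hsv[...,0]<35)&(hsv[...,1]>150)&(hsv[...,2]>60)).astype(np.uint8)
n,l,s,c=cv2.connectedComponentsWithStats(y)
for i in range(1,n):
    if s[i,4]>1500:
        k=np.argwhere(l==i)[:,::-1].astype(float)
        w=onz(a,k,50)[:,:2].astype(np.float32);r=cv2.minAreaRect(w);print(s[i],r)
r=((hsv[...,0]<8)|(hsv[...,0]>172))&(hsv[...,1]>130)&(hsv[...,2]>140)
k=np.argwhere(r)[:,::-1].astype(float);k=k[(k[:,1]<220)]
w=onz(a,k,90)[:,:2];w=w[np.hypot(*(w-[540,-360]).T)<40].astype(np.float32);print(len(w),w.mean(0),cv2.minAreaRect(w))
wh=(hsv[...,1]<60)&(hsv[...,2]>150);k=np.argwhere(wh)[:,::-1].astype(float);w=onz(a,k,90)[:,:2];q=w[np.hypot(*(w-[545,-360]).T)<22].astype(np.float32);print('white',len(q),q.mean(0) if len(q) else 0,cv2.minAreaRect(q) if len(q)>3 else 0)
st()
E
```

```text
tool_pos: [600.9, -359.8, 383.8]
contact_force: [0.3, 0.6, 0.5]
grip_width: 73.1
stop_top [251.1, 120.5] 0.66 [ 538.9 -363.7   90. ]
stopbox [253.0, 120.6] 0.66 [ 546.2 -362.7    0. ]
stopbox [251.6, 124.1] 0.15 [ 550.2 -364.3    0. ]
[ 241    0  126   18 1715] ((443.0250549316406, -316.65087890625), (13.648386001586914, 112.46756744384766), 0.16861853003501892)
[ 209   71   91   94 5239] ((541.3460083007812, -362.58441162109375), (86.89737701416016, 86.7564697265625), 86.438232421875)
1267 [ 539.7 -359.1] ((539.732421875, -361.8565368652344), (39.47188949584961, 39.688232421875), 33.99280548095703)
white 68 [ 553.9 -365. ] ((553.833740234375, -364.9408264160156), (3.879666566848755, 13.674930572509766), 79.46028137207031)
t 49.67 pos [ 601.2 -358.3  385.1] xdir -179.8deg j [-0.7  0.7  1.   0.   1.5 -2.2] F [-1.3  0.2  0.4] w 73.9 f 0.0
```

```bash
python3 -m inch '[[0.03,-0.002,0.0,0.1,0.8],[0.0605,-0.0035,0.02,0.105,0.7],[0.0605,-0.0035,0.055,0.105,0.6],[0.0605,-0.0035,0.09,0.105,0.6],[0.0605,-0.0035,0.115,0.105,0.6],[0.0605,-0.0035,0.13,0.105,0.6],[0.0605,-0.0035,0.134,0.105,0.6],[0.0605,-0.0035,0.134,0.105,0.6]]'
python3 -c "
from h import *
st((540.5,-362,248))"
```

```text
time: 50.33
tool_pos: [540.6, -362.3, 250.0]
tcp_rot: [3.14, -0.001, 3.039]
contact_force: [0.0, -0.3, 0.4]
grip_width: 55.4
finger_force: 0.0
t 50.33 pos [ 540.6 -362.3  250. ] xdir 174.1deg j [-0.71  0.71  1.34  0.    1.09 -2.18] F [ 0.  -0.3  0.4] w 55.4 f 0.0
  to (540.5, -362, 248) shift [0.0001 0.0003 0.002 ]
```

```bash
python3 -m inch '[[0,0,0.001,0,0],[0,0,0.001,0,0],[0,0,0.001,0,0],[0,0,0.001,0,0],[0,0,0.001,0,0],[0,0,0.001,0,0],[0,0,0.001,0,0],[0,0,0.001,0,0]]'
python3 -m inch '[[0,0,0,0,0],[0,0,0,0,0],[0,0,0,0,0],[0,0,0,0,0]]'; python3 -c "
from h import *
st();print(get_obs()['moment'])"
```

```text
time: 51.0
tool_pos: [540.5, -362.8, 249.8]
tcp_rot: [3.14, -0.0, 3.038]
contact_force: [-1.4, 5.3, 4.7]
grip_width: 14.9
finger_force: 29.6
time: 51.33
tool_pos: [540.5, -362.8, 249.8]
tcp_rot: [3.14, -0.0, 3.038]
contact_force: [-1.9, 5.1, 6.0]
grip_width: 14.8
finger_force: 29.6
t 51.33 pos [ 540.5 -362.8  249.8] xdir 174.1deg j [-0.71  0.71  1.34  0.    1.09 -2.18] F [-1.9  5.1  6. ] w 14.8 f 29.6
[ 0.96366251  0.16408184 -0.02064469]
```

```bash
python3 -m inch '[[0,0,0,0.1,0],[0,0,0,0.2,0],[0,0,0,0.3,0],[0,0,0,0.4,0],[0,0,0,0.5,0],[0,0,0,0.6,0],[0,0,0,0.7,0],[0,0,0,0.7,0]]'; python3 -c "
from h import *
st();print(get_obs()['moment'])"
```

```text
time: 52.0
tool_pos: [540.8, -362.2, 249.8]
tcp_rot: [3.14, -0.002, 2.333]
contact_force: [-0.6, 7.2, 5.5]
grip_width: 15.0
finger_force: 29.8
t 52.00 pos [ 540.8 -362.2  249.8] xdir 133.7deg j [-0.71  0.71  1.34  0.    1.09 -1.47] F [-0.6  7.2  5.5] w 15.0 f 29.8
[ 1.30520676  0.02904251 -0.05158594]
```

```bash
python3 -m inch '[[0,0,0,0.1,0],[0,0,0,0.2,0],[0,0,0,0.3,0],[0,0,0,0.4,0],[0,0,0,0.5,0],[0,0,0,0.6,0],[0,0,0,0.65,0],[0,0,0,0.65,0]]'|egrep 'rot|cont'; python3 -c "
from h import *
st();print(get_obs()['moment'])"
for i in 1 2 3 4; do python3 -m inch '[[0,0,0,0.03,0],[0,0,0,0.03,0]]'|egrep 'rot|cont'; python3 -c "
from h import *
print(get_obs()['moment'])"; done
```

```text
tcp_rot: [3.14, -0.002, 1.685]
contact_force: [1.8, 7.9, 5.1]
t 52.67 pos [ 541.2 -362.1  249.9] xdir 96.6deg j [-0.71  0.71  1.34  0.    1.09 -0.82] F [1.8 7.9 5.1] w 15.0 f 29.9
[ 1.30532256 -0.33778396  0.03829335]
tcp_rot: [3.14, -0.002, 1.657]
contact_force: [1.4, 8.2, 4.7]
[ 1.39999353 -0.33000218  0.02714523]
tcp_rot: [3.14, -0.002, 1.627]
contact_force: [1.4, 8.1, 4.8]
[ 1.39294198 -0.4567334   0.18205856]
tcp_rot: [3.14, -0.002, 1.598]
contact_force: [1.7, 8.4, 5.2]
[ 1.34587528 -0.36734752  0.43929436]
tcp_rot: [3.14, -0.001, 1.568]
contact_force: [2.4, 6.8, 4.0]
[ 1.2085613  -0.32250632  0.63336439]
```

```bash
python3 -m inch '[[0,0,-0.002,0,0],[0,0,-0.004,0,0],[0,0,-0.006,0,0],[0,0,-0.006,0,0]]'|egrep 'pos|cont'; for i in 1 2 3 ; do python3 -m inch '[[0,0,-0.002,0,0],[0,0,-0.002,0,0]]'|egrep 'pos|cont'; done
```

```text
tool_pos: [541.3, -362.2, 254.9]
contact_force: [3.1, 6.1, -0.6]
tool_pos: [541.3, -362.2, 256.8]
contact_force: [4.9, 6.0, -1.3]
tool_pos: [541.3, -362.2, 258.1]
contact_force: [4.7, 5.4, -5.0]
tool_pos: [541.3, -362.2, 258.3]
contact_force: [8.3, 3.7, -15.0]
```

```bash
python3 -m inch '[[0,0,-0.001,0,0],[0,0,-0.001,0,0]]'|egrep 'pos|cont';  python3 -m inch '[[0,0,0,0,0.3],[0,0,0,0,0.5],[0,0,0,0,0.7],[0,0,0,0,0.7],[0,0,0,0,0.7],[0,0,0,0,0.7],[0,0,0,0,0.7]]'|egrep 'pos|cont|width'
python3 -m inch '[[0,0,-0.03,0,0.7],[0,0,-0.06,0,0.7],[0,0,-0.1,0,0.7],[0,0.03,-0.14,0,0.7],[0,0.06,-0.14,0,0.7],[0,0.06,-0.14,0,0.7],[0,0.06,-0.14,0,0.7]]'|egrep 'pos|cont|width'
python3 - <<'E'
from h import *
np.set_printoptions(precision=1,suppress=True)
st();a=cap('wrist','f.png');t=cap('top');s=cap('side')
P={}
for p,nm in((a,'w'),(t,'t'),(s,'s')):
    for d in tip_of(p,'stop_top'):
        x=onz(p,[d['centre']],98)[0]
        if np.hypot(*(x[:2]-[541,-362]))<40: P[nm]=(p,d['centre']);print(nm,d['conf'],x)
if len(P)>1: print(tri([v[0] for v in P.values()],[v[1] for v in P.values()]))
E
python3 sv.py
```

```text
tool_pos: [541.3, -362.3, 258.4]
contact_force: [9.8, 1.2, -20.4]
tool_pos: [540.4, -363.6, 262.9]
contact_force: [0.4, -0.5, 0.0]
grip_width: 57.1
tool_pos: [601.6, -363.2, 402.5]
contact_force: [-1.1, -0.6, -0.3]
grip_width: 64.4
t 55.50 pos [ 601.6 -363.2  402.5] xdir 89.9deg j [-0.7  0.7  0.9  0.   1.5 -0.7] F [-1.1 -0.6 -0.3] w 64.4 f 0.0
w 0.55 [ 540.9 -360.7   98. ]
t 0.58 [ 537.9 -364.2   98. ]
s 0.42 [ 541.7 -360.3   98. ]
[ 540.3 -362.4   96.8]
t 55.90 pos [ 600. -364.  402.] xdir 89.8deg j [-1.  1.  1.  0.  2. -1.] F [ 1.  0. -0.] w 63.9 f 0.0
top [102. 158.  15.  13.] 0.63 sieve [581. 401.] [591. 425.]
top [136. 142.  15.  13.] 0.61 sieve [623. 311.] [635. 330.]
top [117. 148.   9.  13.] 0.55 sieve [607. 361.] [619. 383.]
top [127. 177.  13.  12.] 0.5 sieve [530. 334.] [537. 354.]
top [126. 135.  12.  12.] 0.48 sieve [644. 336.] [658. 357.]
top [124. 165.  10.  14.] 0.43 sieve [562. 341.] [572. 361.]
top [183. 100.  23.  19.] 0.26 ? [738. 182.] [757. 194.]
side [175. 283.   6.  15.] 0.68 sieve [532. 336.] [559. 313.]
side [176. 265.  12.  10.] 0.66 sieve [561. 295.] [590. 269.]
side [151. 258.  10.  14.] 0.63 sieve [625. 312.] [658. 287.]
side [143. 277.  12.  14.] 0.6 sieve [609. 363.] [640. 342.]
side [166. 279.  13.  13.] 0.57 sieve [559. 339.] [587. 316.]
side [140. 265.  16.  12.] 0.48 sieve [637. 340.] [671. 317.]
side [163. 266.  14.   8.] 0.47 sieve [585. 314.] [615. 290.]
side [142. 291.   9.  10.] 0.44 sieve [587. 395.] [617. 376.]
```

```bash
python3 -c "
from plant import *
print(close_job())"
```

```text
the job is handed in; nothing more can be done
None
```

I handed the job in at about 56 s on the robot's clock, with everything done in the order asked: stop pressed down, all 8 fragments scooped into the sieve, scoop flat on its mat, stop turned clockwise to its end and pulled back up; the bottles were not touched.

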